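Unlock the box gauge and clamp its stop leg at the length mark

ROBOT

A 6-joint arm with a two-finger parallel gripper is mounted at the origin on the work surface. World frame = base frame: x ahead of the robot, y to its left, z up, the work surface at z = 0. Lengths are in m, angles in rad, forces in N, time in s.
With the tool pointing down it reaches from about 0.275 to 0.775 m from the base axis. Payload 14.6 kg.
Tool frame: the origin (TCP) lies at the centre of the arm's flange, where the gripper is bolted on; the fingertips stand bot.tip_extent ahead of it and the grasp point (between the pads) lies 155 mm ahead of it (bot.tip_extent is the distance from the TCP to the fingertips, in m); x points along the fingers, y is the direction in which the jaws open and shut, and the axes are right-handed (so a half turn about x gives the same grasp; the last joint's range is limited). The gripper opens to 85 mm and grips with 20 to 120 N. Pads are 22 mm wide; open, the fingers measure 114 mm over their backs; the gripper's body (76 mm by 85 mm) begins 54 mm behind the grasp point. The pads swing forward as they close: fully open they stand 13 mm farther back than shut.
Start: joints at [-0.155, 0.263, -0.048, 1.259, 0, 1.415], TCP at [0.525, -0, 0.405] pointing down, gripper open.
Joint ranges: [-2.65, 2.65], [-0.89, 1.7], [-1.18, 1.37], [-2.13, 2.11], [-1.35, 1.29], [-3.14, 3.14]. Speed limits (rad/s): [1.89, 1.89, 2.57, 2.79, 3.14, 3.14].

INTERFACE

Orientations are given as a unit quaternion [w, x, y, z].
In Python, from cell import bot, eyes gives the robot as it stands. The module is installed in compiled form; this text tells all that it offers.
- The arm moves only by the shell command python3 -m creep 'ROWS' [FORCE]. ROWS is JSON, a list of rows, each a list of 7 numbers: the shift along the tool's x, y, z in mm, then the turn, a rotation vector about the tool's x, y, z in rad, then the opening, from 0 (shut) to 1 (fully open). In form: [[tx, ty, tz, rx, ry, rz, grip], ...]. A call has 1 to 5 rows; each row shifts and turns the pose as measured when the row begins, along the tool's axes as they then stand; what a row does not reach is not made up. A row lasts 1/12 s, in which the tool goes at most 41.7 mm and 7.16 degrees, less where a joint would pass 70% of its speed; a pose out of reach is approached as far as the arm can. A call with a gripper value outside its range is refused whole. The fingers move at their own pace and stop on an object; FORCE is the grip in N (left out, the last holds). Time passes only in rows, so rows that do not move let the fingers close. It gives the time, the measured TCP pose, the force and the opening at its end, in the units of the state.
- bot.read_state(): the state, without advancing time (a new reading comes with each control period).
- eyes.get_image(name): name is "scene" or "side" or "wrist"; returns a dict with "frame" (480x640x3 uint8, red, green, blue), "camera_matrix" (3x3 intrinsics, pixels), "distortion" ([k1, k2, p1, p2, k3] as OpenCV has them; the pictures are not rectified), "R" (3x3) and "t" (3): a world point X has camera coordinates R X + t. Camera axes: x right, y down, z forward; pixel columns grow to the right and rows downward; lengths in m; the calibration is good to about 2 mm. A picture is of the moment at which its call begins. There is no depth.
- bot.close_job(): hands the job in, once; it reports no verdict.
The state is a dict: "clock": time; "joint_positions": joint angles; "qd": joint speeds; "effort": joint torques, N m; "tool_pos": TCP position; "tcp_rot": TCP orientation; "force": force on the tool from outside, world axes, zero at the start; "torque": the same for the moment, N m; "finger_gap": opening from 0.0 (shut) to 1.0 (fully open).
Only numpy, scipy, OpenCV 4.12 (cv2) and the standard library are available. Lean on these libraries where they do the work, as an engineer would, in place of code of your own. Each camera call takes 0.05 s, during which the arm holds its last target.

TASK

The box gauge on the packing bench has to be set for the next carton size: take the yellow key from its wooden stand, push it fully into the brass lock, turn it clockwise to its stop and leave it there. Then pull the blue sliding leg out until its white pointer lines up with the red length mark and, holding it there against its spring, press the orange cam lever fully closed. Finish while still holding: the gripper keeps squeezing the leg and the closed lever, with the pointer on the mark; leave the mugs, cartons and other goods alone.

Things in the scene. Friction and masses are not known exactly. Their poses are not given: they have to be found in the camera images.
- key: Key standing upright in its stand; origin at the blade's tip, z up, x along its width. Steel blade 14 mm (x) by 6 mm (y), 26 mm long (first 4 mm 10 by 4). Above it a yellow bow 32 mm (x) by 8 mm (y), 40 mm high (z 26 to 66 mm): pinch it across the 8 mm. The bow's underside rests on the stand, later on the lock. A half turn about z makes no difference. 40 g.
- key_stand: Fixed wooden block 70 (x) by 60 (y) by 34 mm high, origin at the centre of its underside; slot 17 by 9 mm (long way x), 30 mm deep, in the centre of its top, in which the key stands.
- gauge: Fixed grey bed of the box gauge, 130 mm (x) by 390 mm (y), 12 mm thick, origin at the centre of its underside. The leg slides along the bed's +y. The lock is centred at x 0, y -130 mm. An aluminium guide rail (x -40 to -28 mm, 28 mm high above the table) runs beside the leg under the lever.
- lock_mouth (a point): Centre of the top face of the brass lock (34 mm square, top 50 mm above the table); z up, x along the slot's long way. Slot 17 mm (x) by 9 mm (y), 30 mm deep, with 2 mm chamfer. It turns with the lock; at the start its x axis is the gauge's x axis. A red tongue on it blocks the leg until it is turned.
- lock (a joint): Angle of the lock: 0 locked (start), grows clockwise seen from above, stop at 1.1 rad; from about 0.9 on the leg is free. Light friction, 0.04 N m. The key has up to about 0.25 rad of play in the slot, so the key must turn that much farther than the lock if need be.
- leg (a joint): How far the leg is pulled out along the gauge's +y, m: 0 home (start), end stop 0.13. A spring pulls it home with 3.5 N at 0 rising to 8 N; it slides back if let go with the lever open. It cannot move while locked.
- leg_grip: Blue T-shaped grip on the sliding leg, axes as the gauge, origin at table height on the gauge's centre line under the stop plate's inner face. Stop plate: 100 mm (x) by 8 mm (y 0 to 8), 32 to 66 mm above the table. Web: 16 mm thick (x -8 to 8), y -62 to 0, up to 66 mm above the table. Fingers on both sides of the web can push the plate's inner face in +y to pull the leg out.
- leg_pointer (a point): White pointer at the end of the stop plate on the leg's +x side, in line with the white stripe along the plate's top, 40 mm above the table; axes as the gauge.
- mark_line (a point): Centre of the top of the red length mark, a 16 mm (x) by 3 mm (y) clip, 10 mm high, standing on the bed's white scale; top 22.5 mm above the table; axes as the gauge. The pointer is on the mark when both have the same y in the gauge's axes. It lies 50 to 105 mm beyond the pointer's start.
- cam (a joint): Opening angle of the cam lever: 0 fully closed (parallel to the web), up to 0.42 rad open; starts 0.30 to 0.42. Its upright hinge is at x -13 mm, y -54 mm of leg_grip and the free end swings to -x as it opens. It stays where it is left; closing takes about 3 to 10 N at the free end, and its eccentric then brakes the leg on the rail.
- cam_lever: Orange lever, 8 mm thick (its x), 48 mm long (its y, from the hinge at its origin), 34 to 66 mm above the table; free end near the stop plate. Closed, its outer face is 9 mm outside the web's -x face: lever and web together are 25 mm thick, and a pinch across x centres at x -4.5 mm of leg_grip. Open, its outer corner is at most 37 mm from the centre line on -x.
- grip_point (a point): On the leg: middle of the closed pinch (x -4.5, y -14 mm of leg_grip), 50 mm above the table; axes as the gauge. Under it the steel carriage reaches 20 mm and the guide rail 28 mm above the table: keep the fingertips at least 31 mm above the table.
- mug_a: White mug, 82 mm across, 95 mm tall; bystander
- mug_b: White mug, as mug_a; bystander
- mug_c: White mug, as mug_a; bystander
- carton_a: Closed gift carton 110 by 110 by 105 mm; bystander
- carton_b: Closed gift carton, as carton_a; bystander
- tape: Roll of amber tape 90 mm across, 48 mm high; bystander
- label_pad: Pad of blank labels 100 by 70 by 18 mm; bystander
Mind the look-alikes: they are no part of the job. What is shaped like the key but pink or purple is not meant.

How it is judged:
By the outcome, as a careful person would: the job done as asked, in the order asked, and still so for the second after the job is handed in, while the arm keeps its last pose, push and grip.
It also fails if it takes over 61 s, if anything falls off the work surface, if the arm or the gripper's body presses on something with over 40 N, if the wrist force passes 120 N, or if a joint passes its speed limit or range.

## Working session

There is one attempt and no reset: what is moved stays moved. The work goes in short steps, Python scripts to look and compute and a shell command to move; the robot and the scene stay as the last step left them, time stands still between calls to the robot, and variables do not carry over. Pictures are saved under pics/ and viewed, and the job is handed in when it is done.

```bash
mkdir -p pics; ls; python3 - <<'E'
from cell import bot, eyes
import cv2
print(bot.read_state(), bot.tip_extent)
for n in ["scene","side","wrist"]:
    d=eyes.get_image(n); cv2.imwrite(f"pics/{n}0.png",d["frame"][:,:,::-1])
    print(n,d["camera_matrix"],d["distortion"],d["R"],d["t"])
E
```

```text
pics
{'clock': 0.0, 'joint_positions': array([-1.55307975e-01,  2.63485849e-01, -4.89724507e-02,  1.25939882e+00,
       -8.45261986e-06,  1.41547304e+00]), 'qd': array([-0.00010783, -0.00021023, -0.00134494,  0.00196376,  0.00061253,
       -0.00220312]), 'effort': array([ 6.28219332e-04, -6.37613010e+01,  3.84567368e+01,  1.37825581e-02,
        8.02127857e-07, -5.80562346e-05]), 'tool_pos': array([5.24887191e-01, 7.29336270e-06, 4.04231189e-01]), 'tcp_rot': array([ 0.49970249,  0.4997727 ,  0.50030503, -0.5002195 ]), 'force': array([ 0.28535534, -0.78035474,  0.43730087]), 'torque': array([ 0.00243922,  0.01441066, -0.00291452]), 'finger_gap': 1.002671937193159} 0.1734
scene [[575.05990422   0.         329.13748891]
 [  0.         575.05990422 234.06481182]
 [  0.           0.           1.        ]] [-0.10040611  0.          0.          0.          0.        ] [[-0.42932522  0.90314023 -0.00419397]
 [ 0.77186194  0.36450047 -0.52093047]
 [-0.46894456 -0.22688575 -0.85358881]] [ 0.18077065 -0.39694597  1.79105032]
side [[480.53616911   0.         314.58499403]
 [  0.         480.53616911 236.24966036]
 [  0.           0.           1.        ]] [-0.09610737  0.          0.          0.          0.        ] [[ 0.97278231 -0.23171666 -0.00139951]
 [-0.15039379 -0.62675858 -0.76456222]
 [ 0.17628465  0.74396308 -0.64454841]] [-0.51876796  0.15296863  0.9398393 ]
wrist [[394.41237821   0.         321.72242594]
 [  0.         394.41237821 240.71158164]
 [  0.           0.           1.        ]] [-0.00534525  0.          0.          0.          0.        ] [[ 9.99999862e-01 -3.29309001e-04 -4.10355061e-04]
 [-1.98043025e-04 -9.58142075e-01  2.86293075e-01]
 [-4.87457337e-04 -2.86292954e-01 -9.58142008e-01]] [-0.52474166 -0.03770561  0.37814839]
```

View pics/scene0.png

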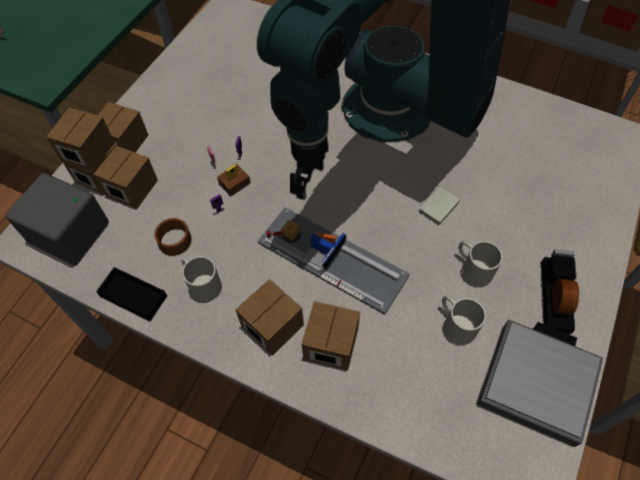

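View pics/side0.png

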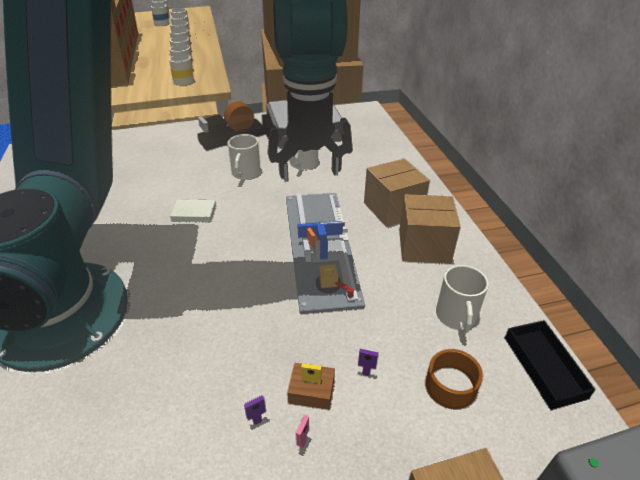

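View pics/wrist0.png

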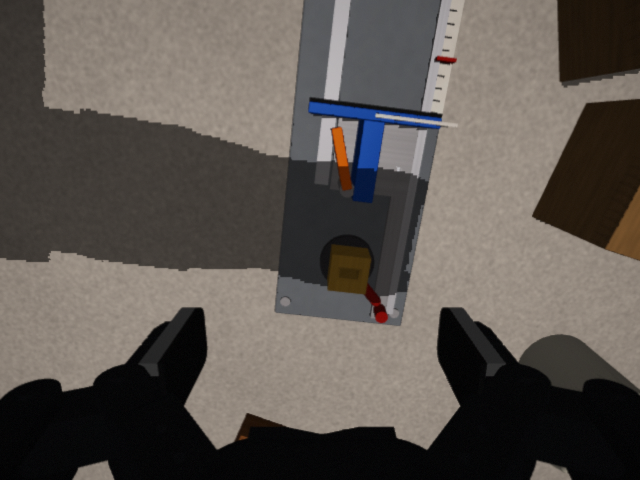

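The wrist picture shows the gauge: lock at about (349,265), T-grip at (370,115), the lever at (342,160), the red mark at (445,60). The stand is at about (312,385) in the side picture and (233,180) in the scene picture. I'll zoom in to measure.

```bash
cat > h.py <<'E'
import numpy as np, cv2
from cell import bot, eyes
from scipy.spatial.transform import Rotation as Ro
def ray(d,uv):
    p=cv2.undistortPoints(np.array(uv,float).reshape(-1,1,2),d["camera_matrix"],d["distortion"]).reshape(-1,2)
    v=np.c_[p,np.ones(len(p))]@d["R"]
    return -d["R"].T@d["t"], v/np.linalg.norm(v,axis=1)[:,None]
def plane(d,uv,z):
    c,v=ray(d,uv); return c+v*((z-c[2])/v[:,2])[:,None]
def proj(d,X):
    r,_=cv2.Rodrigues(d["R"]); return cv2.projectPoints(np.array(X,float).reshape(-1,1,3),r,d["t"],d["camera_matrix"],d["distortion"])[0].reshape(-1,2)
def tri(L):
    A=np.zeros((3,3));b=np.zeros(3)
    for d,uv in L:
        c,v=ray(d,[uv]);P=np.eye(3)-np.outer(v[0],v[0]);A+=P;b+=P@c
    return np.linalg.solve(A,b)
def crop(d,x0,y0,x1,y1,s,name):
    im=cv2.resize(d["frame"][y0:y1,x0:x1],None,fx=s,fy=s,interpolation=cv2.INTER_CUBIC)
    im=np.clip(im.astype(float)*1.6,0,255).astype(np.uint8)
    cv2.imwrite(name,im[:,:,::-1])
def tool():
    s=bot.read_state(); q=s["tcp_rot"]; R=Ro.from_quat([q[1],q[2],q[3],q[0]]).as_matrix()
    return s,np.array(s["tool_pos"]),R
E
python3 - <<'E'
from h import *
w=eyes.get_image("wrist"); crop(w,270,180,420,330,4,"pics/wz1.png"); crop(w,270,20,470,220,4*0.75,"pics/wz2.png")
s=eyes.get_image("side"); crop(s,230,330,400,460,4,"pics/sz1.png")
c=eyes.get_image("scene"); crop(c,190,130,270,220,6,"pics/cz1.png")
_,p,R=tool(); print(R)
E
```

```text
[[-3.22311018e-04  9.99999948e-01  2.82270265e-05]
 [ 6.62733078e-05  2.82483885e-05 -9.99999997e-01]
 [-9.99999946e-01 -3.22309146e-04 -6.62824091e-05]]
```

View pics/wz1.png

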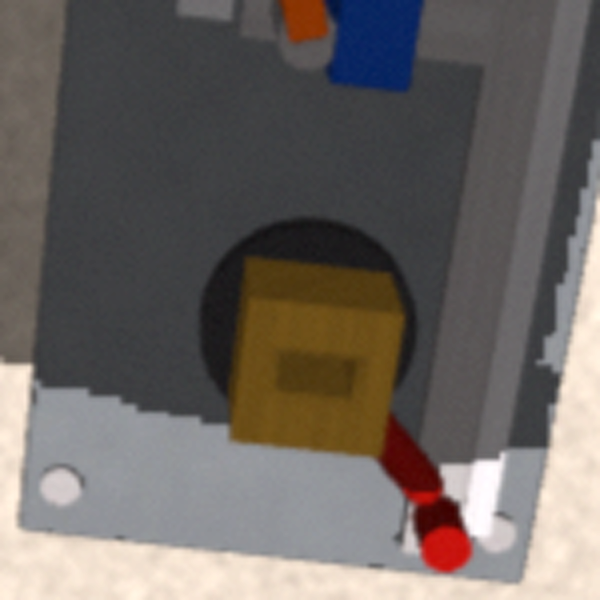

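View pics/wz2.png

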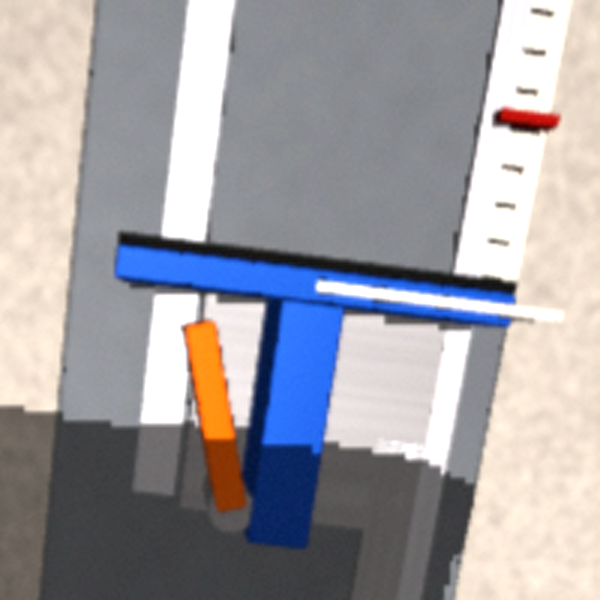

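View pics/sz1.png

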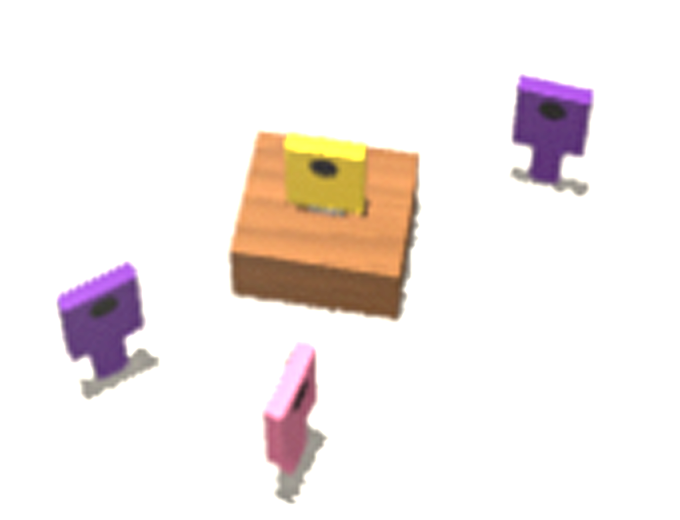

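View pics/cz1.png

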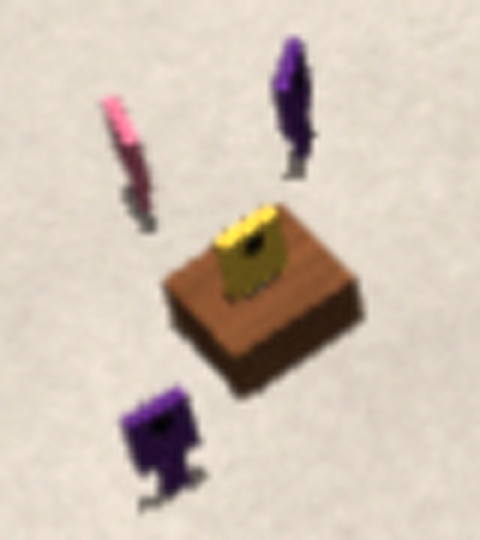

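```bash
python3 - <<'E'
from h import *
w=eyes.get_image("wrist"); s=eyes.get_image("side"); c=eyes.get_image("scene")
f=lambda L,o,k:[[o[0]+x/k-.4,o[1]+y/k-.4] for x,y in L]
lk=plane(w,f([(247,296),(405,310),(383,456),(230,440)],(270,180),4),.05); print("lock",lk.round(4),lk.mean(0))
sl=plane(w,f([(280,350),(355,358),(352,397),(277,388)],(270,180),4),.05); print("slot",sl.mean(0))
bd=plane(w,f([(20,527),(520,582)],(270,180),4),.012); print("bed",bd.round(4)); print(np.degrees(np.arctan2(*(bd[1]-bd[0])[[1,0]])), np.linalg.norm(bd[1]-bd[0]))
be=plane(w,f([(98,0),(40,590)],(270,20),3),.012);print("left edge",be.round(4),np.degrees(np.arctan2(*(be[0]-be[1])[[0,1]])))
m=plane(w,f([(496,113),(560,121)],(270,20),3),.0225);print("mark",m.round(4))
pt=plane(w,f([(563,316),(318,287)],(270,20),3),.04);print("ptr",pt.round(4), "at .066",plane(w,f([(563,316),(318,287)],(270,20),3),.066).round(4))
pl=plane(w,f([(117,278),(515,325),(285,299),(342,306),(307,548),(250,542)],(270,20),3),.066);print("plate",pl.round(4))
lv=plane(w,f([(184,328),(213,322),(245,506),(220,511)],(270,20),3),.066);print("lever",lv.round(4))
def m2(d):
    h=cv2.cvtColor(d["frame"],cv2.COLOR_RGB2HSV); return h
# key top ends
S=f([(286,142),(367,148)],(230,330),4); C=f([(214,244),(278,210)],(190,130),6)
print("side z.066",plane(s,f([(286,142),(367,148)],(230,330),4),.070).round(4)); print("scene",plane(c,C,.070).round(4))
print(tri([(s,S[0]),(c,C[0])]),tri([(s,S[1]),(c,C[1])]),tri([(s,S[0]),(c,C[1])]))
E
```

```text
lock [[ 0.5333 -0.0363  0.05  ]
 [ 0.5676 -0.0395  0.05  ]
 [ 0.5639 -0.0738  0.05  ]
 [ 0.5298 -0.07    0.05  ]] [ 0.5486337 -0.054879   0.05     ]
slot [ 0.54857411 -0.05412532  0.05      ]
bed [[ 0.4774 -0.1104  0.012 ]
 [ 0.6045 -0.126   0.012 ]]
-6.976690979072129 0.12808816743635767
left edge [[ 0.5091  0.1532  0.012 ]
 [ 0.4886 -0.012   0.012 ]] 7.074137462617598
mark [[0.6174 0.1233 0.0225]
 [0.635  0.1213 0.0225]]
ptr [[0.635  0.0704 0.04  ]
 [0.5685 0.0778 0.04  ]] at .066 [[0.6264 0.0705 0.066 ]
 [0.5651 0.0774 0.066 ]]
plate [[0.5153 0.0795 0.066 ]
 [0.6146 0.0683 0.066 ]
 [0.557  0.0745 0.066 ]
 [0.5712 0.0729 0.066 ]
 [0.5647 0.0118 0.066 ]
 [0.5496 0.0134 0.066 ]]
lever [[0.5319 0.0676 0.066 ]
 [0.5392 0.069  0.066 ]
 [0.5481 0.0229 0.066 ]
 [0.5416 0.0216 0.066 ]]
side z.066 [[ 0.4449 -0.2782  0.07  ]
 [ 0.4758 -0.2885  0.07  ]]
scene [[ 0.4719 -0.2922  0.07  ]
 [ 0.4423 -0.2755  0.07  ]]
[ 0.45690581 -0.28724282  0.06906149] [ 0.46167173 -0.28008457  0.07501429] [ 0.44355589 -0.27650958  0.06927296]
```

```bash
python3 -m creep '[[5,-8,40,0,0,0,1],[5,-8,40,0,0,0,1],[5,-8,40,0,0,0,1],[5,-8,40,0,0,0,1],[5,-8,40,0,0,0,1]]' 30; python3 -m creep '[[5,-8,40,0,0,0,0.6],[5,-8,40,0,0,0,0.6],[0,0,0,-0.12,0,0,0.6],[0,0,0,-0.12,0,0,0.6],[0,0,0,-0.12,0,0,0.6]]'; python3 -m creep '[[0,0,0,-0.12,0,0,0.6],[0,0,0,-0.12,0,0,0.6],[0,0,0,-0.12,0,0,0.6],[0,0,0,-0.12,0,0,0.6],[0,0,0,-0.12,0,0,0.6]]';python3 -m creep '[[0,0,0,-0.12,0,0,0.6],[0,0,0,-0.12,0,0,0.6],[0,0,0,0,0,0,0.6]]'
```

```text
clock: 0.87
tool_pos: [0.4857, -0.1995, 0.3799]
tcp_rot: [0.504, 0.498, 0.502, -0.496]
force: [1.3, -0.1, 0.0]
finger_gap: 1.003
clock: 1.28
tool_pos: [0.4672, -0.2896, 0.3679]
tcp_rot: [0.585, 0.399, 0.583, -0.398]
force: [-0.3, 0.4, -0.2]
finger_gap: 0.602
clock: 1.7
tool_pos: [0.4667, -0.2909, 0.3674]
tcp_rot: [0.679, 0.2, 0.678, -0.199]
force: [0.5, 0.2, -0.2]
finger_gap: 0.6
clock: 1.95
tool_pos: [0.4667, -0.291, 0.3673]
tcp_rot: [0.699, 0.111, 0.698, -0.111]
force: [0.4, -0.5, 0.2]
finger_gap: 0.596
```

```bash
python3 - <<'E'
from h import *
w=eyes.get_image("wrist"); cv2.imwrite("pics/w1.png",w["frame"][:,:,::-1])
s,p,R=tool(); print(p,R.round(3),s["joint_positions"].round(3),s["finger_gap"], np.degrees(np.arctan2(R[1,1],R[0,1])))
E
```

```text
[ 0.46666009 -0.29098134  0.36733856] [[ 0.002  0.317  0.948]
 [ 0.     0.948 -0.317]
 [-1.     0.001  0.001]] [-7.060e-01  3.190e-01 -6.900e-02  1.181e+00  1.000e-03 -3.830e-01] 0.6005055447995684 71.49631327974086
```

View pics/w1.png

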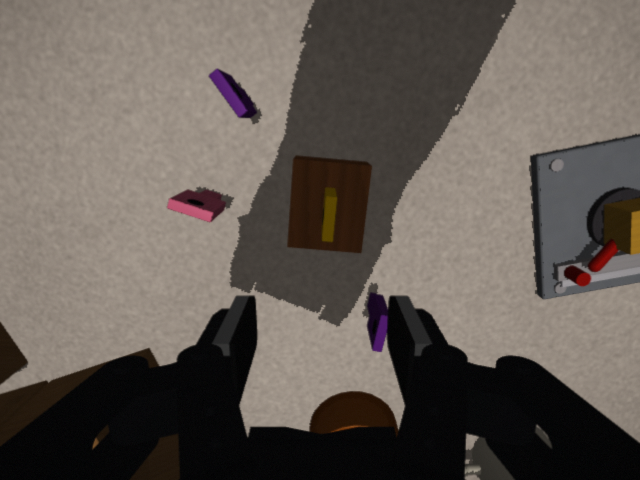

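The yellow key sits in the stand at about (330,215). Purple look-alikes are at (232,92) and (378,322), the pink one at (198,205).

```bash
python3 - <<'E'
from h import *
w=eyes.get_image("wrist"); crop(w,270,140,390,270,4.5,"pics/w1z.png")
h=cv2.cvtColor(w["frame"],cv2.COLOR_RGB2HSV)
m=((h[...,0]>24)&(h[...,0]<34)&(h[...,1]>180)&(h[...,2]>60)).astype(np.uint8)
n,l,st,ce=cv2.connectedComponentsWithStats(m); 
for i in range(1,n):
    if st[i,4]>100: print(st[i],ce[i], cv2.minAreaRect(np.argwhere(l==i)[:,::-1].astype(np.float32)))
print(plane(w,[(330,188),(329,240)],.074), "stand",plane(w,[(294,156),(371,163),(363,252),(289,247)],.034))
print("purple R",plane(w,[(378,296),(381,349)],.04),"pink",plane(w,[(170,205),(210,218)],.066))
E
```

```text
[[ 0.43936597 -0.27670122  0.074     ]
 [ 0.47350509 -0.28864176  0.074     ]] stand [[ 0.41419277 -0.29604505  0.034     ]
 [ 0.43753117 -0.24269569  0.034     ]
 [ 0.50334697 -0.26887958  0.034     ]
 [ 0.48042391 -0.32399427  0.034     ]]
purple R [[ 0.54143808 -0.26819656  0.04      ]
 [ 0.58968649 -0.27951155  0.04      ]] pink [[ 0.41651351 -0.38623895  0.066     ]
 [ 0.43393915 -0.3634799   0.066     ]]
```

View pics/w1z.png

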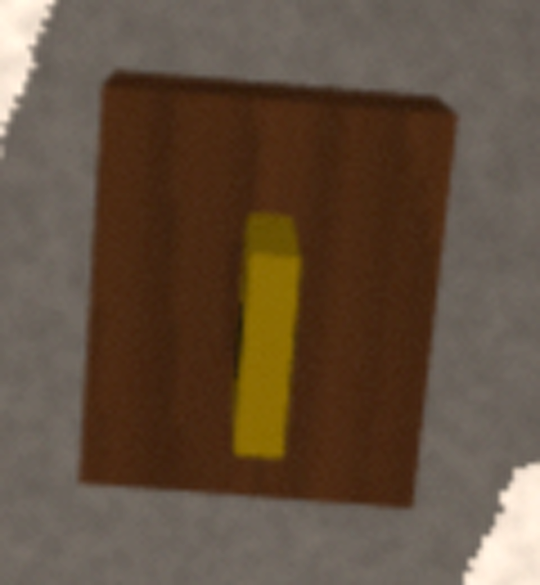

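```bash
python3 - <<'E'
from h import *
w=eyes.get_image("wrist")
f=lambda L:[[270+x/4.5-.4,140+y/4.5-.4] for x,y in L]
k=plane(w,f([(248,253),(300,255),(284,458),(233,457)]),.074); print(k.round(4),k.mean(0))
a=(k[2]+k[3]-k[0]-k[1])/2; print(np.linalg.norm(a),np.degrees(np.arctan2(a[1],a[0])))
st=plane(w,f([(103,85),(455,115),(413,506),(80,483)]),.034); print(st.mean(0)); a=(st[2]+st[3]-st[0]-st[1])/2; print(np.linalg.norm(a),np.degrees(np.arctan2(a[1],a[0])))
s,p,R=tool()
for t in (k.mean(0),):
    print("tool delta mm", (R.T@(np.array([t[0],t[1],.213])-p)*1000).round(1))
E
```

```text
[[ 0.4433 -0.2816  0.074 ]
 [ 0.446  -0.2744  0.074 ]
 [ 0.4753 -0.2865  0.074 ]
 [ 0.4726 -0.2939  0.074 ]] [ 0.45930775 -0.28412152  0.074     ]
0.031742404437789536 -22.64174831333517
[ 0.45940092 -0.28408542  0.034     ]
0.06967630443597835 -23.07321334990053
tool delta mm [154.3   4.   -9.4]
```

```bash
python3 -m creep '[[0,4,-9.4,0.073,0,0,0.5],[0,0,0,0,0,0,0.5],[38,0,0,0,0,0,0.5],[38,0,0,0,0,0,0.5],[38,0,0,0,0,0,0.5]]'; python3 - <<'E'
from h import *
s,p,R=tool(); print(np.degrees(np.arctan2(R[1,1],R[0,1])),(R.T@(np.array([.4593,-.2841,.213])-p)*1000).round(1),R[:,0])
w=eyes.get_image("wrist"); cv2.imwrite("pics/w2.png",w["frame"][:,:,::-1])
E
```

```text
clock: 2.52
tool_pos: [0.4619, -0.2863, 0.2576]
tcp_rot: [0.698, 0.142, 0.687, -0.147]
force: [0.6, -1.2, -0.8]
finger_gap: 0.498
66.42692491709114 [44.6  1.1 -3.9] [ 0.01364328 -0.00988736 -0.99985804]
```

View pics/w2.png

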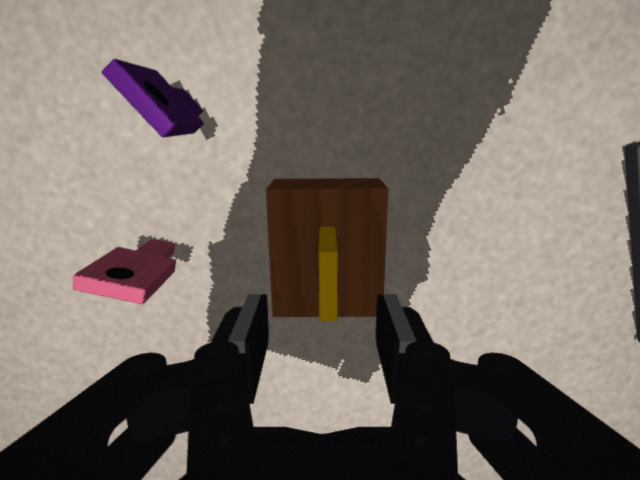

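```bash
cat >> h.py <<'E'
def goal(x,y,z,head):
    s,p,R=tool(); a=np.radians(head)
    yv=np.array([np.cos(a),np.sin(a),0]); xv=np.array([0,0,-1.]); G=np.c_[xv,yv,np.cross(xv,yv)]
    print("d",(R.T@(np.array([x,y,z])-p)*1000).round(1),"rot",Ro.from_matrix(R.T@G).as_rotvec().round(3),"F",s["force"].round(1),"T",s["torque"].round(2),"gap",round(s["finger_gap"],3),"t",round(s["clock"],2),"j6",round(s["joint_positions"][5],2))
E
python3 -m creep '[[0,0,0,0,0,0,0.5]]' >/dev/null; python3 -c "
from h import *
goal(.4593,-.2841,.213,67.35)"
```

```text
d [36.4  0.4 -1. ] rot [-0.017  0.004 -0.   ] F [0.1 0.9 0.5] T [-0.06 -0.01  0.06] gap 0.5 t 2.65 j6 -0.29
```

```bash
python3 -m creep '[[18,0.4,-1,-0.017,0.004,0,0.5],[16,0,0,0,0,0,0.5],[0,0,0,0,0,0,0.5]]'; python3 -c "
from h import *
goal(.4593,-.2841,.213,67.35)"
```

```text
clock: 2.9
tool_pos: [0.4606, -0.2852, 0.218]
tcp_rot: [0.694, 0.138, 0.693, -0.139]
force: [-1.1, 0.4, -0.4]
finger_gap: 0.496
d [ 5.   0.5 -1.6] rot [0.    0.002 0.   ] F [-1.1  0.4 -0.4] T [ 0.03  0.02 -0.02] gap 0.496 t 2.9 j6 -0.31
```

```bash
python3 -m creep '[[5,0.5,-1.6,0,0,0,0.5],[0,0,0,0,0,0,0.5],[0,0,0,0,0,0,0]]' 40;  python3 -c "
from h import *
goal(.4593,-.2841,.213,67.35)"; python3 -m creep '[[0,0,0,0,0,0,0],[0,0,0,0,0,0,0],[0,0,0,0,0,0,0],[0,0,0,0,0,0,0]]' 50;  python3 -c "
from h import *
goal(.4593,-.2841,.213,67.35)
w=eyes.get_image('wrist'); cv2.imwrite('pics/w3.png',w['frame'][:,:,::-1])"
```

```text
clock: 3.15
tool_pos: [0.4606, -0.2852, 0.2172]
tcp_rot: [0.695, 0.138, 0.691, -0.14]
force: [-0.3, -0.7, -0.0]
finger_gap: 0.369
d [ 4.2  0.5 -1.7] rot [0.    0.006 0.002] F [-0.3 -0.7 -0. ] T [ 0.02 -0.01  0.01] gap 0.369 t 3.15 j6 -0.31
clock: 3.48
tool_pos: [0.4612, -0.2854, 0.22]
tcp_rot: [0.696, 0.138, 0.69, -0.14]
force: [-0.1, -0.3, -0.5]
finger_gap: 0.082
d [ 7.   0.5 -2.4] rot [-0.     0.009  0.002] F [-0.1 -0.3 -0.5] T [ 0.09  0.01 -0.03] gap 0.082 t 3.48 j6 -0.31
```

View pics/w3.png

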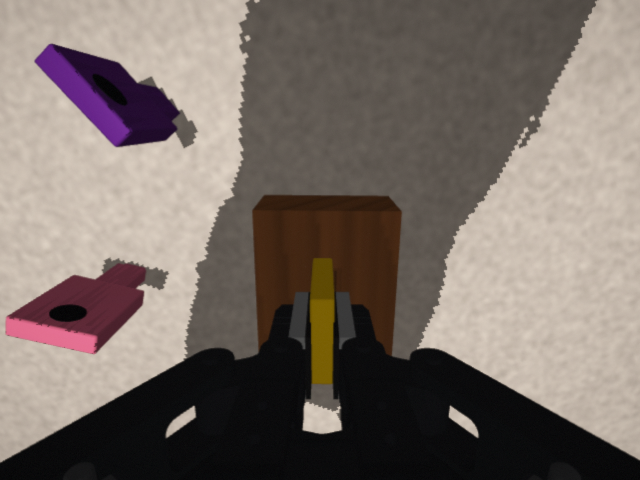

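```bash
python3 -m creep '[[-15,0,0,0,0,0,0],[-25,0,0,0,0,0,0],[-30,0,0,0,0,0,0],[-15,20,0,0,0,0,0]]' 60;  python3 -m creep '[[0,40,-2,0,0,0,0],[0,40,-2,0,0,0,0],[0,40,-2,-0.06,0,0,0],[0,40,0,-0.1,0,0,0],[0,30,0,-0.1,0,0,0]]'; python3 -c "
from h import *
goal(.5486,-.0545,.295,83.2)"
```

```text
clock: 3.87
tool_pos: [0.4669, -0.2678, 0.3049]
tcp_rot: [0.694, 0.139, 0.692, -0.141]
force: [0.6, 0.8, -0.0]
finger_gap: 0.084
clock: 4.28
tool_pos: [0.5313, -0.0855, 0.3096]
tcp_rot: [0.709, 0.047, 0.702, -0.053]
force: [0.0, -0.5, -0.7]
finger_gap: 0.083
d [14.5 33.3 12.6] rot [-0.022  0.011  0.008] F [ 0.  -0.5 -0.7] T [-0.   -0.    0.02] gap 0.083 t 4.28 j6 -0.17
```

```bash
python3 -m creep '[[0,32,14,-0.02,0.01,0.008,0],[1,0,0,0,0,0,0]]';  python3 - <<'E'
from h import *
goal(.5486,-.0545,.295,83.2)
w=eyes.get_image('wrist'); cv2.imwrite('pics/w4.png',w['frame'][:,:,::-1]); crop(w,220,200,420,400,3,"pics/w4z.png")
_,p,R=tool()
print(proj(w,[[.5486,-.0545,.05]]), p-.155*R[:,2]*0)
E
```

```text
clock: 4.45
tool_pos: [0.5507, -0.0498, 0.3092]
tcp_rot: [0.707, 0.038, 0.705, -0.039]
force: [-1.4, 0.1, -0.6]
finger_gap: 0.077
d [14.2 -4.9 -1.6] rot [ 0.01   0.002 -0.   ] F [-1.4  0.1 -0.6] T [0.03 0.08 0.05] gap 0.077 t 4.45 j6 -0.13
[[315.09488279 244.60275664]] [ 0.54968527 -0.05135325  0.30887312]
```

View pics/w4.png

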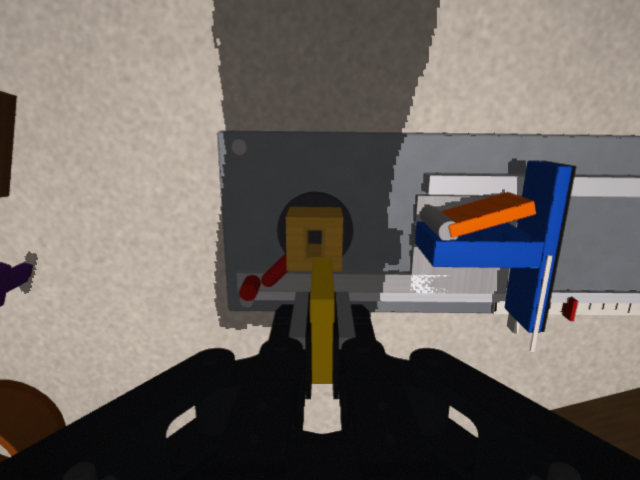

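View pics/w4z.png

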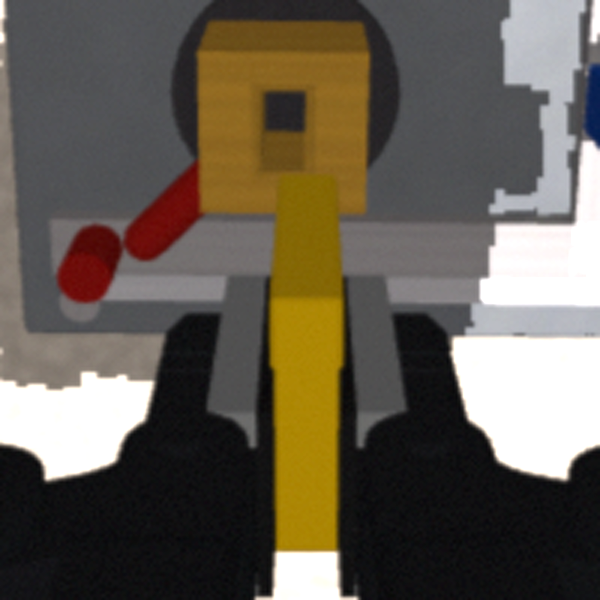

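```bash
python3 - <<'E'
from h import *
w=eyes.get_image('wrist'); _,p,R=tool()
f=lambda L:[[220+x/3-.3,200+y/3-.3] for x,y in L]
sl=plane(w,f([(250,83),(316,83),(309,172),(253,172)]),.05);print(sl.round(4),sl.mean(0)); 
lk=plane(w,f([(198,52),(369,52),(365,213),(200,208)]),.05);print(lk.round(4),lk.mean(0))
k=plane(w,f([(271,297),(343,297),(340,550),(275,550)]),p[2]-.146); print(((k-p)@R*1000).round(1),((k.mean(0)-p)@R*1000).round(1))
bd=plane(w,[(219,133),(640,135)],.012);print(bd,np.degrees(np.arctan2(*(bd[1]-bd[0])[[0,1]])),tool()[1])
pl=plane(w,f([(0,0)]),.05)
# web top edge and plate line
a=plane(w,[(434,266),(541,267)],.066);print(np.degrees(np.arctan2(*(a[1]-a[0])[[0,1]])))
print("mark/ptr",plane(w,[(566,309),(575,309)],.0225),plane(w,[(550,258),(532,349)],.066))
E
```

```text
[[ 0.5358 -0.0622  0.05  ]
 [ 0.5372 -0.0492  0.05  ]
 [ 0.5557 -0.0526  0.05  ]
 [ 0.5544 -0.0639  0.05  ]] [ 0.54578339 -0.05700451  0.05      ]
[[ 0.5284 -0.0716  0.05  ]
 [ 0.5321 -0.0381  0.05  ]
 [ 0.5658 -0.0422  0.05  ]
 [ 0.561  -0.0757  0.05  ]] [ 0.54681712 -0.05691971  0.05      ]
[[146.   -3.  -18.6]
 [146.    4.7 -18.7]
 [146.    4.7  12.7]
 [146.   -2.7  12.7]] [146.    0.9  -3. ]
[[ 0.47662678 -0.11176194  0.012     ]
 [ 0.50780421  0.160562    0.012     ]] 6.5311603757838785 [ 0.54912988 -0.05280898  0.30880055]
6.853585091575285
mark/ptr [[0.62293753 0.11427462 0.0225    ]
 [0.6236456  0.1206636  0.0225    ]] [[0.56484362 0.07605731 0.066     ]
 [0.62309151 0.06841749 0.066     ]]
```

```bash
python3 -m creep '[[1,0,0,0,0,0,0],[1,0,0,0,0,0,0]]';  python3 - <<'E'
from h import *
import pickle
w=eyes.get_image('wrist'); _,p,R=tool(); pickle.dump((w,p,R),open("w5.pkl","wb")); crop(w,220,180,420,380,3.5,"pics/w5z.png"); print(p)
E
```

```text
clock: 4.72
tool_pos: [0.5487, -0.054, 0.3068]
tcp_rot: [0.706, 0.039, 0.706, -0.041]
force: [-0.5, 0.1, -0.4]
finger_gap: 0.079
[ 0.54864544 -0.05425929  0.30661597]
```

View pics/w5z.png

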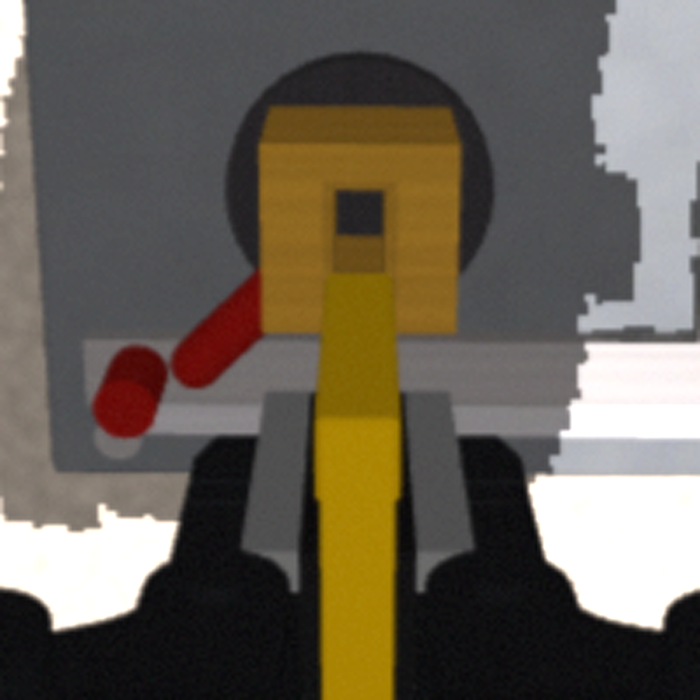

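```bash
python3 - <<'E'
from h import *
import pickle
w,p,R=pickle.load(open("w5.pkl","rb"))
f=lambda L:[[220+x/3.5-.35,180+y/3.5-.35] for x,y in L]
lk=plane(w,f([(259,143),(462,143),(458,333),(262,333)]),.05);print(lk.mean(0),((lk-p)@R*1000).round(1),((lk.mean(0)-p)@R*1000).round(1))
k=plane(w,f([(316,418),(400,418)]),p[2]-.146); print(((k-p)@R*1000).round(1))
# bow bottom front edge
k=plane(w,f([(327,274),(393,274)]),p[2]-.186); print(((k-p)@R*1000).round(1))
bd=plane(w,f([(54,472),(550,472)]),.012); a=bd[1]-bd[0]; print(np.degrees(np.arctan2(a[0],a[1])))
goal(.5486,-.0545,.295,83.2)
E
```

```text
[ 0.54832804 -0.05501567  0.05      ] [[256.6 -17.2 -17.5]
 [256.6  16.9 -17.5]
 [256.6  16.9  16.6]
 [256.7 -17.3  16.7]] [ 2.566e+02 -2.000e-01 -4.000e-01]
[[146.   -4.3 -18.8]
 [146.    3.3 -18.8]]
[[186.   -4.2 -18.7]
 [186.    3.6 -18.7]]
6.447897690623016
d [11.6 -0.2 -0. ] rot [0.004 0.001 0.002] F [-0.  -0.8  1.1] T [-0.03  0.02 -0.02] gap 0.077 t 4.77 j6 -0.13
```

```bash
python3 -m creep '[[15,0.2,2.3,0,0,0,0],[15,0,0,0,0,0,0],[4,0,0,0,0,0,0],[1,0,0,0,0,0,0]]';  python3 -c "
from h import *
goal(.5483+.0022,-.0550-.0002,.236,83.2)"
```

```text
clock: 5.1
tool_pos: [0.5502, -0.0584, 0.2714]
tcp_rot: [0.707, 0.042, 0.705, -0.044]
force: [0.7, 0.1, -0.4]
finger_gap: 0.085
d [35.4  3.3 -0.2] rot [-0.003  0.003  0.003] F [ 0.7  0.1 -0.4] T [-0.02 -0.01  0.05] gap 0.085 t 5.1 j6 -0.13
```

```bash
python3 -m creep '[[1,3.4,0,-0.003,0.003,0.003,0],[1,0,0,0,0,0,0],[1,0,0,0,0,0,0]]';  python3 - <<'E'
from h import *
import pickle
goal(.5483+.0022,-.0550-.0002,.236,83.2)
w=eyes.get_image('wrist'); _,p,R=tool(); pickle.dump((w,p,R),open("w6.pkl","wb")); crop(w,220,180,420,380,3.5,"pics/w6z.png"); print(p)
s=eyes.get_image('side');crop(s,270,200,400,320,5,"pics/s6z.png")
E
```

```text
clock: 5.35
tool_pos: [0.5505, -0.056, 0.2694]
tcp_rot: [0.706, 0.043, 0.706, -0.043]
force: [-0.4, 0.2, -0.1]
finger_gap: 0.079
d [33.4  0.8 -0.1] rot [-0.002 -0.     0.   ] F [-0.4  0.2 -0.1] T [-0.01  0.02 -0.02] gap 0.079 t 5.35 j6 -0.13
[ 0.55047005 -0.05591132  0.26921902]
```

View pics/w6z.png

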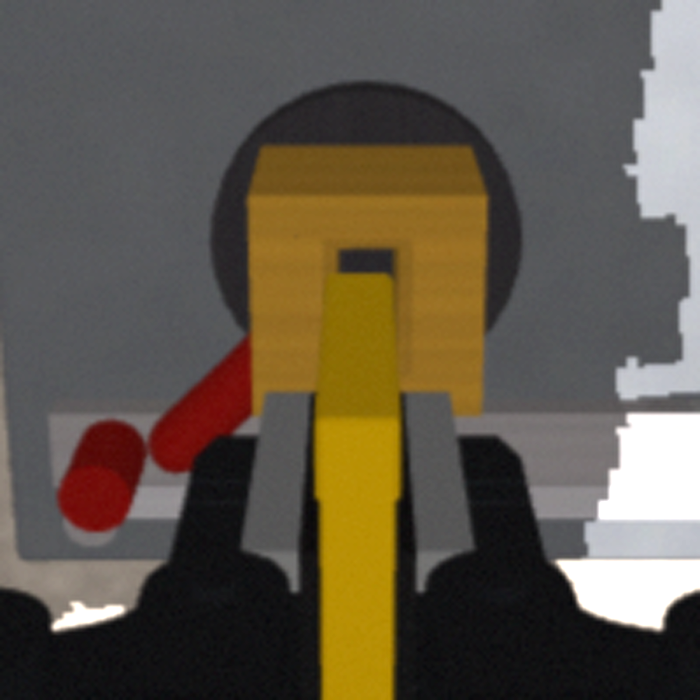

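View pics/s6z.png

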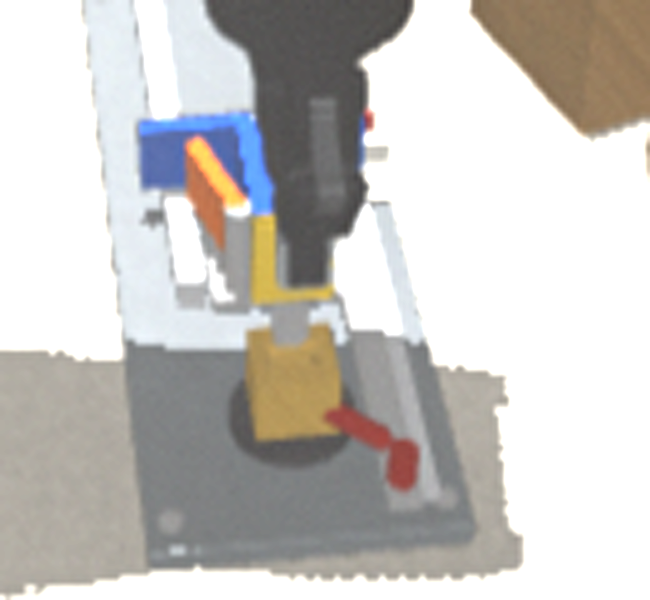

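```bash
python3 - <<'E'
from h import *
import pickle
w,p,R=pickle.load(open("w6.pkl","rb"))
f=lambda L:[[220+x/3.5-.35,180+y/3.5-.35] for x,y in L]
lk=plane(w,f([(248,196),(488,196),(484,414),(252,413)]),.05);print(lk.mean(0),((lk-p)@R*1000).round(1),((lk.mean(0)-p)@R*1000).round(1))
k=plane(w,f([(316,417),(400,417)]),p[2]-.146); print(((k-p)@R*1000).round(1))
goal(.5483+.0022,-.0550-.0002,.236,83.2)
E
```

```text
[ 0.54827806 -0.05502049  0.05      ] [[219.2 -16.4 -19. ]
 [219.2  17.6 -19. ]
 [219.2  17.9  14.6]
 [219.2 -16.6  14.5]] [219.2   0.6  -2.2]
[[146.   -4.6 -19. ]
 [146.    3.1 -19. ]]
d [33.3  0.7 -0. ] rot [-0.002 -0.     0.   ] F [-0.1 -0.6 -0.9] T [-0.03 -0.01  0.  ] gap 0.08 t 5.45 j6 -0.13
```

```bash
python3 -m creep '[[2,1.1,0.6,-0.002,0,0,0],[10,0,0,0,0,0,0],[4,0,0,0,0,0,0]]' 60;  python3 -c "
from h import *
goal(.5483+.0026,-.0550,.236,83.2)"
```

```text
clock: 5.7
tool_pos: [0.5517, -0.0547, 0.2535]
tcp_rot: [0.707, 0.041, 0.705, -0.042]
force: [-0.0, 0.2, -0.4]
finger_gap: 0.084
d [17.5 -0.4 -0.8] rot [0.001 0.003 0.   ] F [-0.   0.2 -0.4] T [-0.02  0.02  0.03] gap 0.084 t 5.7 j6 -0.13
```

```bash
python3 -m creep '[[9,-0.3,-0.6,0,0.003,0,0],[7,0,0,0,0,0,0],[3,0,0,0,0,0,0],[2,0,0,0,0,0,0]]' 60;  python3 -c "
from h import *
goal(.5483+.0026,-.0550,.236,83.2)"
```

```text
clock: 6.03
tool_pos: [0.5517, -0.0548, 0.2341]
tcp_rot: [0.708, 0.041, 0.704, -0.042]
force: [-16.8, 1.4, 55.2]
finger_gap: 0.082
d [-1.9 -0.3 -0.8] rot [0.001 0.005 0.001] F [-16.8   1.4  55.2] T [ 0.26  3.46 -0.07] gap 0.082 t 6.03 j6 -0.13
```

```bash
python3 -m creep '[[-1.5,0,0,0,-0.004,0,0]]' 60;  python3 - <<'E'
from h import *
goal(.5483+.0026,-.0550,.236,83.2)
s=eyes.get_image('side');crop(s,270,200,400,320,5,"pics/s7z.png")
E
```

```text
clock: 6.12
tool_pos: [0.5515, -0.0547, 0.2361]
tcp_rot: [0.709, 0.041, 0.703, -0.042]
force: [-0.5, -0.2, -0.5]
finger_gap: 0.081
d [ 0.  -0.4 -0.5] rot [0.001 0.009 0.001] F [-0.5 -0.2 -0.5] T [-0.01 -0.03  0.03] gap 0.081 t 6.12 j6 -0.13
```

View pics/s7z.png

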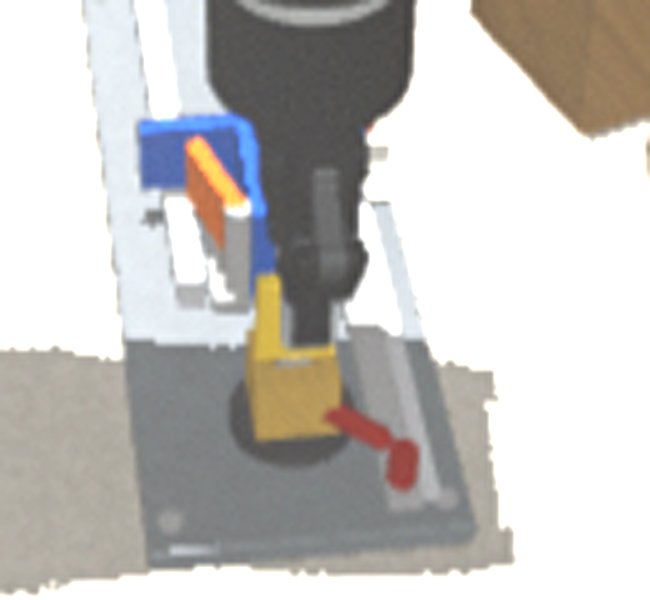

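```bash
python3 -m creep '[[0.5,-0.3,0,0.12,0,0,0],[0.5,-0.35,0,0.12,0,0,0],[0.5,-0.35,0,0.12,0,0,0],[0.5,-0.35,0,0.12,0,0,0]]' 80;  python3 - <<'E'
from h import *
s,p,R=tool();print(p+R@[0,0,-.0028],np.degrees(np.arctan2(R[1,1],R[0,1])))
goal(.5483,-.0550,.236,0)
E
```

```text
clock: 6.5
tool_pos: [0.5512, -0.0563, 0.2347]
tcp_rot: [0.679, 0.213, 0.67, -0.213]
force: [-8.8, -0.9, 24.3]
finger_gap: 0.078
[ 0.54888237 -0.05466313  0.23462133] 54.98577227065305
d [-1.4 -0.6 -3.1] rot [ 0.96   0.01  -0.009] F [-8.8 -0.9 24.3] T [-0.36  1.71  0.06] gap 0.078 t 6.5 j6 0.36
```

```bash
python3 -m creep '[[-1,-0.4,0,0.12,0,0,0],[0,-0.35,0,0.12,0,0,0],[0,-0.35,0,0.12,0,0,0],[0,-0.35,0,0.12,0,0,0],[0,-0.35,0,0.12,0,0,0]]' 80;  python3 - <<'E'
from h import *
s,p,R=tool();print(p+R@[0,0,-.0028],np.degrees(np.arctan2(R[1,1],R[0,1])))
goal(.5483,-.0550,.236,0)
s=eyes.get_image('side');crop(s,270,200,400,320,5,"pics/s8z.png")
E
```

```text
clock: 6.92
tool_pos: [0.5487, -0.0581, 0.2349]
tcp_rot: [0.581, 0.41, 0.572, -0.41]
force: [-4.1, -0.5, 14.5]
finger_gap: 0.077
[ 0.54773808 -0.0554623   0.23488788] 19.17559544656498
d [-1.1  0.7 -3. ] rot [ 0.335  0.009 -0.009] F [-4.1 -0.5 14.5] T [0.05 1.2  0.11] gap 0.077 t 6.92 j6 0.98
```

View pics/s8z.png

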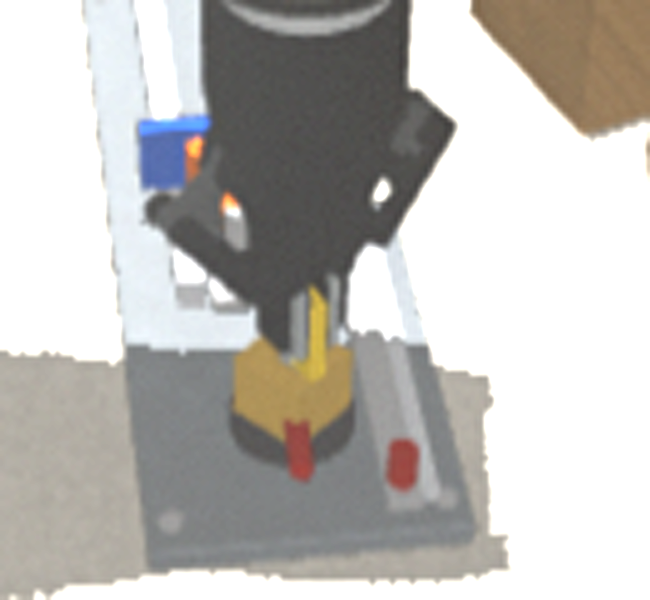

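```bash
python3 -m creep '[[-1,-0.1,0,0.12,0,0,0],[0,-0.35,0,0.12,0,0,0]]' 80;  python3 - <<'E'
from h import *
s,p,R=tool();print(p+R@[0,0,-.0028],np.degrees(np.arctan2(R[1,1],R[0,1])))
goal(.5483,-.0550,.236,0)
E
python3 -m creep '[[0,-0.1,0,0.1,0,0,0],[0,0,0,0.1,0,0,0]]' 80;  python3 - <<'E'
from h import *
s,p,R=tool();print(p+R@[0,0,-.0028],np.degrees(np.arctan2(R[1,1],R[0,1])))
goal(.5483,-.0550,.236,0)
E
```

```text
clock: 7.13
tool_pos: [0.5475, -0.0583, 0.2349]
tcp_rot: [0.526, 0.477, 0.518, -0.477]
force: [-2.7, 0.2, 13.1]
finger_gap: 0.079
[ 0.54725037 -0.05549951  0.23492521] 5.172539353319627
d [-1.1  1.1 -3.2] rot [ 0.09   0.008 -0.008] F [-2.7  0.2 13.1] T [-0.03  0.76  0.08] gap 0.079 t 7.13 j6 1.23
clock: 7.3
tool_pos: [0.5469, -0.0582, 0.2349]
tcp_rot: [-0.473, -0.529, -0.465, 0.529]
force: [-6.8, 2.6, 17.1]
finger_gap: 0.079
[ 0.54727565 -0.05544503  0.23487763] -6.869601493954763
d [-1.1  1.  -3.4] rot [-0.12   0.008 -0.008] F [-6.8  2.6 17.1] T [0.53 1.62 0.99] gap 0.079 t 7.3 j6 1.44
```

```bash
python3 - <<'E'
from h import *
w=eyes.get_image('wrist'); crop(w,170,180,470,480,2,"pics/w9.png")
s=eyes.get_image('side');crop(s,270,200,400,320,5,"pics/s9z.png")
E
```

```text
(no output)
```

View pics/w9.png

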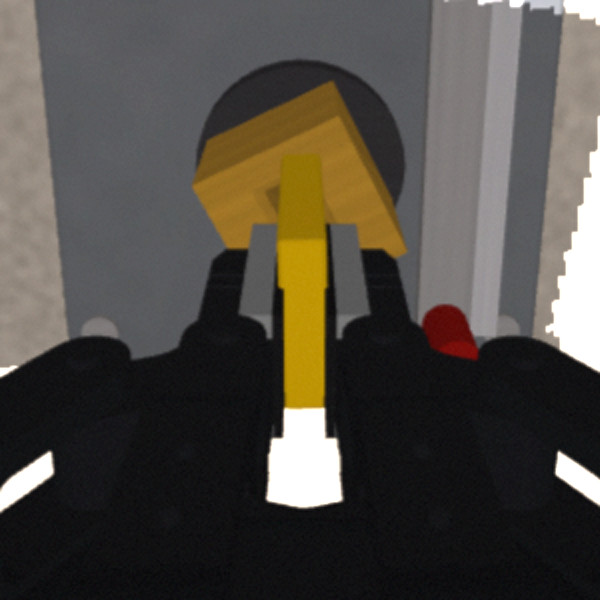

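View pics/s9z.png

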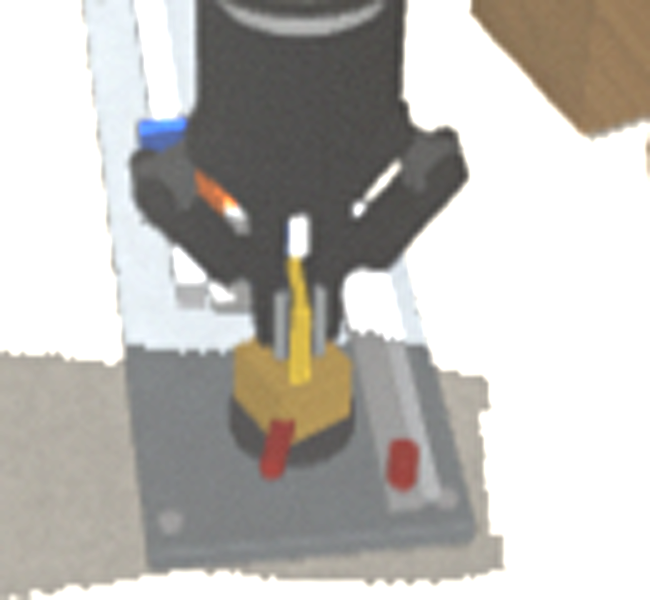

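```bash
python3 -m creep '[[0,0,0,-0.04,0,0,0],[0,0,0,0,0,0,0.5],[0,0,0,0,0,0,0.5],[0,0,0,0,0,0,0.5],[0,0,0,0,0,0,0.5]]'; python3 -m creep '[[-5,0,0,0,0,0,0.6],[-30,0,0,0,0,0,1],[-35,0,0,0,0,0,1],[-35,0,0,0,0,0,1]]';  python3 - <<'E'
from h import *
import pickle
u=np.array([.1184,.993]); goal(.557,.055,.33,-6.8)
w=eyes.get_image('wrist'); cv2.imwrite('pics/w10.png',w['frame'][:,:,::-1])
s=eyes.get_image('side');crop(s,270,200,400,320,5,"pics/s10z.png")
E
```

```text
clock: 7.82
tool_pos: [0.5464, -0.0579, 0.2332]
tcp_rot: [-0.483, -0.519, -0.476, 0.52]
force: [-0.2, 0.5, 0.9]
finger_gap: 0.495
clock: 8.15
tool_pos: [0.544, -0.0568, 0.335]
tcp_rot: [-0.479, -0.517, -0.48, 0.523]
force: [1.5, -0.8, 0.6]
finger_gap: 0.982
d [   4.4    3.9 -112.5] rot [0.037 0.005 0.007] F [ 1.5 -0.8  0.6] T [ 0.   -0.11  0.  ] gap 0.982 t 8.15 j6 1.4
```

View pics/w10.png

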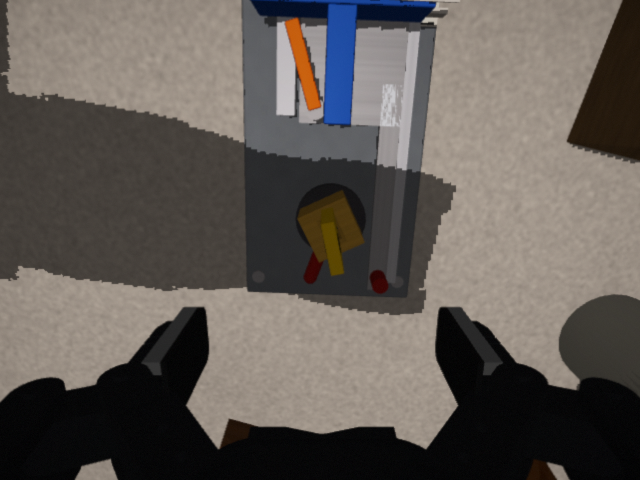

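View pics/s10z.png

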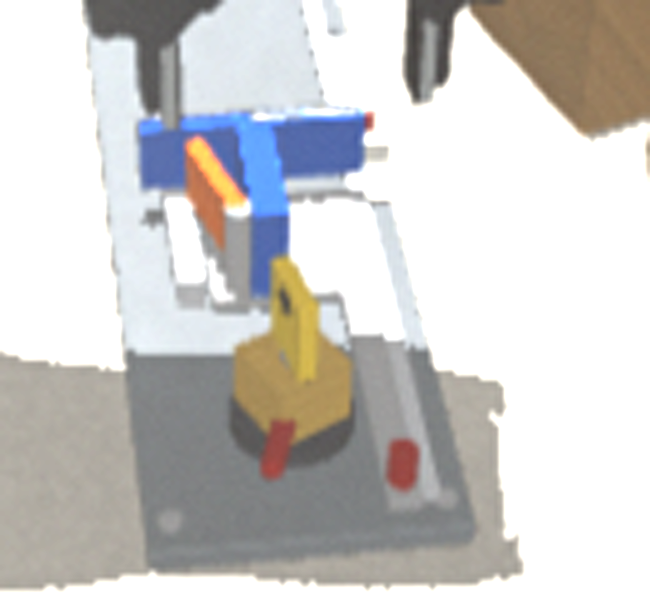

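```bash
python3 -m creep '[[0,4,-38,0.035,0.005,0.007,1],[0,0,-38,0,0,0,1],[0,0,-30,0,0,0,1],[1,0,0,0,0,0,1],[1,0,0,0,0,0,1]]';  python3 - <<'E'
from h import *
import pickle
goal(.5579,.0603,.33,-6.8)
w=eyes.get_image('wrist');_,p,R=tool(); pickle.dump((w,p,R),open("w11.pkl","wb")); cv2.imwrite('pics/w11.png',w['frame'][:,:,::-1])
crop(w,240,80,480,280,3,"pics/w11z.png")
E
```

```text
clock: 8.67
tool_pos: [0.5616, 0.0506, 0.3387]
tcp_rot: [0.472, 0.533, 0.464, -0.527]
force: [0.1, -0.0, 0.3]
finger_gap: 0.999
d [ 8.6 -4.9 -9.2] rot [-0.005  0.001 -0.014] F [ 0.1 -0.   0.3] T [-0.06  0.05 -0.04] gap 0.999 t 8.67 j6 1.64
```

View pics/w11.png

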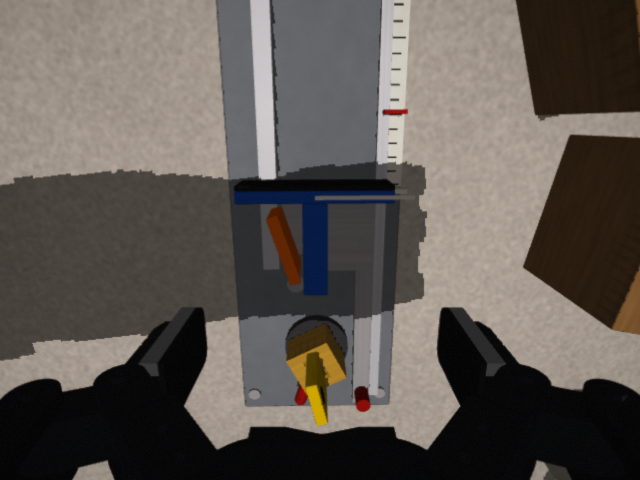

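View pics/w11z.png

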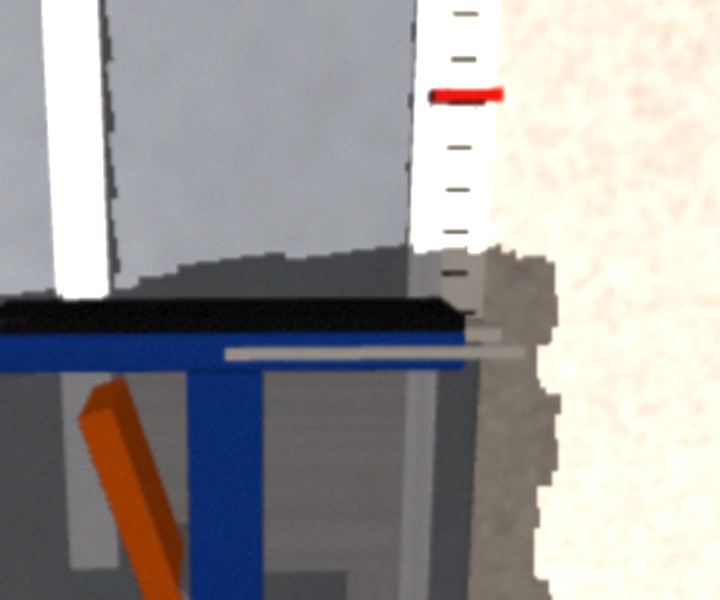

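```bash
python3 - <<'E'
from h import *
import pickle
w,p,R=pickle.load(open("w11.pkl","rb"))
f=lambda L:[[240+x/3-.3,80+y/3-.3] for x,y in L]
u=np.array([.1184,.993]);v=np.array([.993,-.1184]);o=np.array([.5641,.0737])
def g(L,z,n):
    P=plane(w,f(L),z)[:,:2]; print(n,[( round(float((q-o)@v)*1000,1),round(float((q-o)@u)*1000,1)) for q in P])
g([(232,354),(518,353)],.067,"stripe .067"); g([(485,334)],.04,"ptr .04")
g([(432,94),(503,93)],.0225,"mark")
g([(0,372),(464,369),(188,373),(263,372),(226,590)],.066,"plate inner, web")
g([(80,418),(122,378),(148,600)],.066,"lever")
bd=plane(w,[(219,20),(245,400)],.012);a=bd[0]-bd[1];print(np.degrees(np.arctan2(a[0],a[1])))
goal(.5579,.0603,.25,-6.8)
E
```

```text
stripe .067 [(1.4, 4.2), (60.3, 4.0)]
ptr .04 [(59.2, 3.4)]
mark [(47.8, 55.9), (64.2, 56.1)]
plate inner, web [(-46.5, 0.6), (49.5, 0.5), (-7.7, 0.1), (7.8, 0.2), (-0.3, -48.2)]
lever [(-30.5, -9.3), (-21.4, -0.8), (-17.5, -50.3)]
6.977950176180782
d [88.4 -5.9 -9.5] rot [-0.005  0.001 -0.013] F [ 0.6  0.9 -0. ] T [ 0.01 -0.02  0.02] gap 0.998 t 8.72 j6 1.64
```

```bash
python3 -m creep '[[0,-5.5,-7,-0.005,0.001,-0.013,1],[18,0,0,0,0,0,1],[25,0,0,0,0,0,1],[8,0,0,0,0,0,1],[1,0,0,0,0,0,1]]'; python3 - <<'E'
from h import *
import pickle
w,p,R=pickle.load(open("w11.pkl","rb"))
u=np.array([.1184,.993]);v=np.array([.993,-.1184]);o=np.array([.5641,.0737])
for q in plane(w,[(517,0),(537,112),(525,268),(570,135)],.105)[:,:2]: print((q-o)@v,(q-o)@u)
goal(.5575,.0573,.208,-6.8)
E
```

```text
clock: 9.13
tool_pos: [0.5555, 0.0559, 0.2854]
tcp_rot: [-0.468, -0.529, -0.469, 0.53]
force: [-0.0, -0.1, 0.0]
finger_gap: 1.001
0.09340627732218702 0.10188482237320251
0.1099750238087733 0.05311919939451154
0.1157997966684509 -0.028821155571692025
0.12835407297536575 0.042099833985527677
d [77.4  2.  -1.6] rot [-0.003  0.     0.002] F [-0.  -0.1  0. ] T [-0.03  0.01 -0.02] gap 1.001 t 9.13 j6 1.65
```

```bash
python3 -m creep '[[15,2,-1.6,-0.003,0,0.002,1],[25,0,0,0,0,0,1],[15,0,0,0,0,0,1],[3,0,0,0,0,0,1],[1,0,0,0,0,0,1]]'; python3 - <<'E'
from h import *
goal(.5575,.0573,.208,-6.8)
w=eyes.get_image('wrist'); cv2.imwrite('pics/w12.png',w['frame'][:,:,::-1])
E
```

```text
clock: 9.55
tool_pos: [0.5582, 0.0553, 0.2281]
tcp_rot: [0.469, 0.53, 0.468, -0.529]
force: [-0.3, 0.6, 0.8]
finger_gap: 1.002
d [20.1 -1.  -1.9] rot [-0.003 -0.    -0.001] F [-0.3  0.6  0.8] T [ 0.01  0.04 -0.01] gap 1.002 t 9.55 j6 1.65
```

View pics/w12.png

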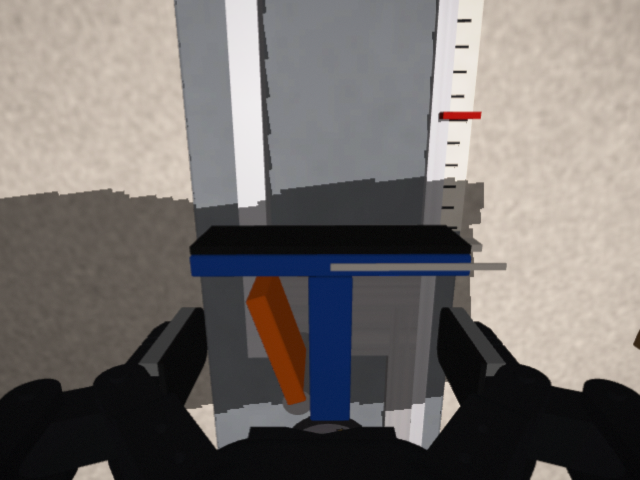

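```bash
python3 -m creep '[[12,-1,-1.5,-0.003,0,-0.001,1],[6,0,0,0,0,0,0.84],[2.5,0,0,0,0,0,0.84],[1,0,0,0,0,0,0.84],[1,0,0,0,0,0,0.84]]'; python3 - <<'E'
from h import *
goal(.5575,.0573,.208,-6.8)
w=eyes.get_image('wrist'); cv2.imwrite('pics/w13.png',w['frame'][:,:,::-1])
E
```

```text
clock: 10.02
tool_pos: [0.5592, 0.0563, 0.2101]
tcp_rot: [0.471, 0.531, 0.468, -0.528]
force: [-0.2, -0.0, 0.1]
finger_gap: 0.841
d [ 2.1 -1.8 -0.8] rot [-0.001 -0.    -0.006] F [-0.2 -0.   0.1] T [0.01 0.06 0.04] gap 0.841 t 10.02 j6 1.65
```

View pics/w13.png

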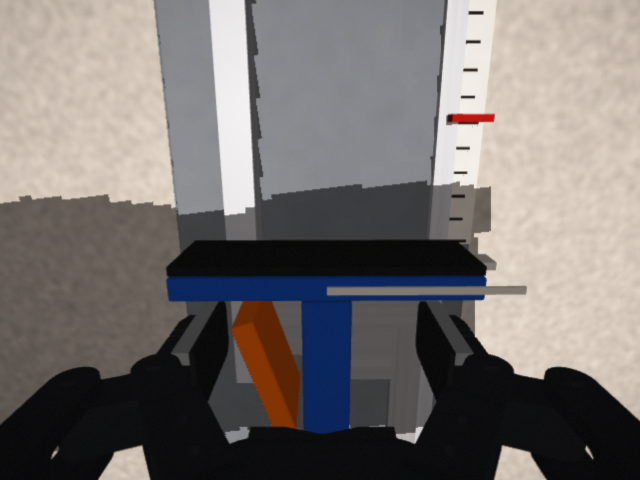

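```bash
python3 -m creep '[[2,-1.8,-5,0,0,-0.006,0.84],[1,0,-8,0,0,0,0.84],[1,0,-8,0,0,0,0.84],[1,0,-8,0,0,0,0.84]]'; python3 - <<'E'
from h import *
goal(.5579,.0603,.208,-6.8)
w=eyes.get_image('wrist'); cv2.imwrite('pics/w14.png',w['frame'][:,:,::-1])
E
```

```text
clock: 10.4
tool_pos: [0.5604, 0.0835, 0.2068]
tcp_rot: [-0.471, -0.527, -0.466, 0.533]
force: [-4.6, -18.3, 14.7]
finger_gap: 0.84
d [-0.9  0.3 23.3] rot [-0.004  0.011 -0.   ] F [ -4.6 -18.3  14.7] T [-3.16  1.37  0.81] gap 0.84 t 10.4 j6 1.7
```

View pics/w14.png

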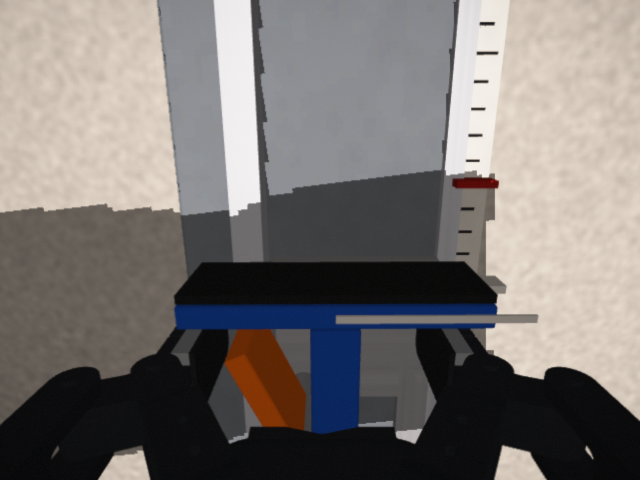

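```bash
python3 -m creep '[[-1,0,-8,0,0.01,0,0.84],[-0.5,0,-8,0,0,0,0.84],[0,0,-8,0,0,0,0.84]]'; python3 - <<'E'
from h import *
goal(.5579,.0603,.208,-6.8)
w=eyes.get_image('wrist'); cv2.imwrite('pics/w15.png',w['frame'][:,:,::-1])
u=np.array([.1184,.993]);o=np.array([.5641,.0737])
h=cv2.cvtColor(w["frame"],cv2.COLOR_RGB2HSV)
m=(((h[...,0]<6)|(h[...,0]>174))&(h[...,1]>180)&(h[...,2]>70)).astype(np.uint8)
n,l,st,ce=cv2.connectedComponentsWithStats(m)
for i in range(1,n):
    if st[i,4]>15: print("red",st[i],ce[i],(plane(w,[ce[i]],.0225)[0,:2]-o)@u)
E
```

```text
clock: 10.7
tool_pos: [0.5632, 0.1068, 0.2073]
tcp_rot: [-0.471, -0.526, -0.465, 0.534]
force: [-2.1, -19.6, 6.0]
finger_gap: 0.843
d [-0.1  0.5 46.8] rot [-0.006  0.014  0.   ] F [ -2.1 -19.6   6. ] T [-3.43  0.66  0.76] gap 0.843 t 10.7 j6 1.74
red [452 237  39   7 261] [470.20689655 239.92337165] 0.05643698458006197
```

View pics/w15.png

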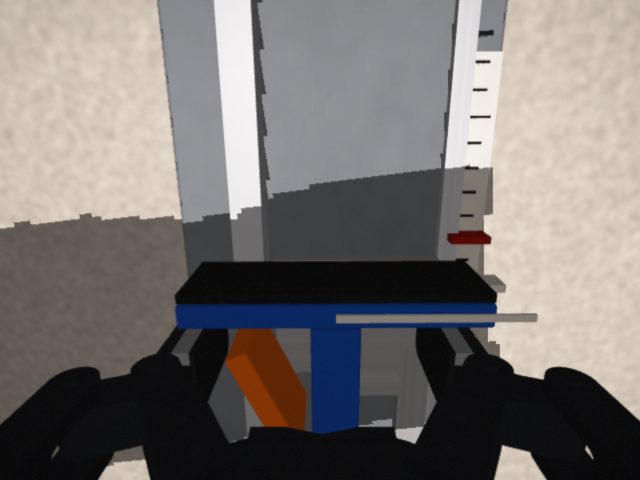

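```bash
cat >> h.py <<'E'
u=np.array([.1184,.993]);v=np.array([.993,-.1184]);o=np.array([.5641,.0737])
def meas(name):
    w=eyes.get_image('wrist'); cv2.imwrite(name,w['frame'][:,:,::-1])
    h=cv2.cvtColor(w["frame"],cv2.COLOR_RGB2HSV)
    m=(((h[...,0]<6)|(h[...,0]>174))&(h[...,1]>180)&(h[...,2]>60)).astype(np.uint8); m[:100]=0;m[:,:400]=0
    ys,xs=np.nonzero(m); 
    if len(xs): print("mark u",[(round(float((plane(w,[(xs.mean(),r)],.0225)[0,:2]-o)@u)*1000,1)) for r in (ys.min(),ys.mean(),ys.max())],xs.min(),xs.max(),ys.min(),ys.max())
    crop(w,400,180,560,340,4,name[:-4]+"z.png")
    return w
def lu(w,uv,z): return [(round(float((q[:2]-o)@v)*1000,1),round(float((q[:2]-o)@u)*1000,1)) for q in plane(w,uv,z)]
E
python3 - <<'E'
from h import *
w=meas("pics/w16.png"); goal(.5579,.0603,.208,-6.8)
import pickle; pickle.dump(w,open("w16.pkl","wb"))
E
```

```text
mark u [59.9, 57.4, 55.2] 448 489 236 247
d [-0.1  0.5 48.3] rot [-0.004  0.009  0.   ] F [-0.5 -0.5  0.1] T [ 0.03  0.08 -0.05] gap 0.838 t 10.8 j6 1.74
```

View pics/w16z.png

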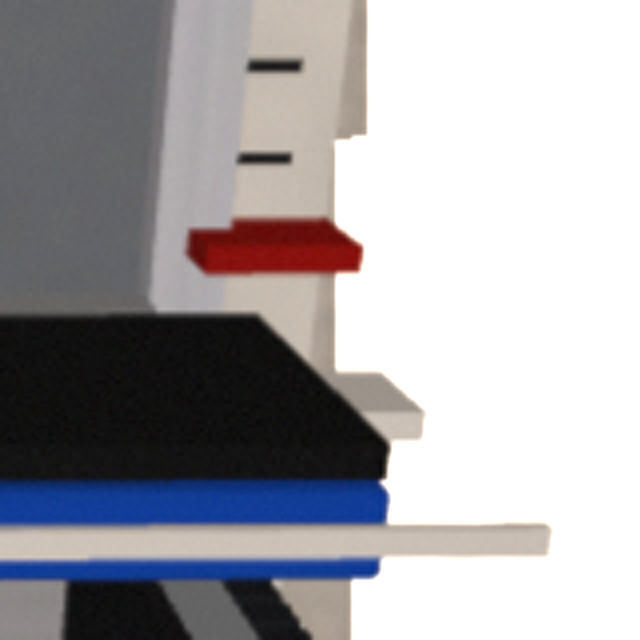

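```bash
python3 - <<'E'
from h import *
import pickle
w=pickle.load(open("w16.pkl","rb"))
f=lambda L:[[400+x/4-.4,180+y/4-.4] for x,y in L]
print("stripe",lu(w,f([(40,543),(540,526),(540,554)]),.067),"ptr",lu(w,f([(395,412),(395,438)]),.04),"mark",lu(w,f([(200,243),(350,243),(280,272)]),.0225))
E
```

```text
stripe [(22.2, 48.0), (60.3, 49.2), (60.6, 46.9)] ptr [(61.0, 47.0), (61.4, 44.4)] mark [(47.3, 58.1), (62.6, 58.0), (55.8, 54.9)]
```

```bash
python3 -m creep '[[0,0.3,-5,-0.003,0.008,0,0.84],[0,0,-4,0,0,0,0.84]]'; python3 - <<'E'
from h import *
w=meas("pics/w17.png"); goal(.5579,.0603,.208,-6.8)
import pickle; pickle.dump(w,open("w17.pkl","wb"))
s=eyes.get_image('side');crop(s,270,170,400,290,5,"pics/s17z.png");c=eyes.get_image("scene"); crop(c,280,210,400,310,6,"pics/c17z.png")
E
```

```text
clock: 10.97
tool_pos: [0.5644, 0.1166, 0.2073]
tcp_rot: [-0.47, -0.527, -0.468, 0.531]
force: [-0.9, -18.1, 1.3]
finger_gap: 0.838
mark u [60.5, 58.2, 55.2] 447 486 257 269
d [-0.3  0.3 57.2] rot [-0.002  0.006  0.001] F [ 0.2 -0.9 -0. ] T [-0.07 -0.03  0.01] gap 0.838 t 11.02 j6 1.76
```

View pics/w17z.png

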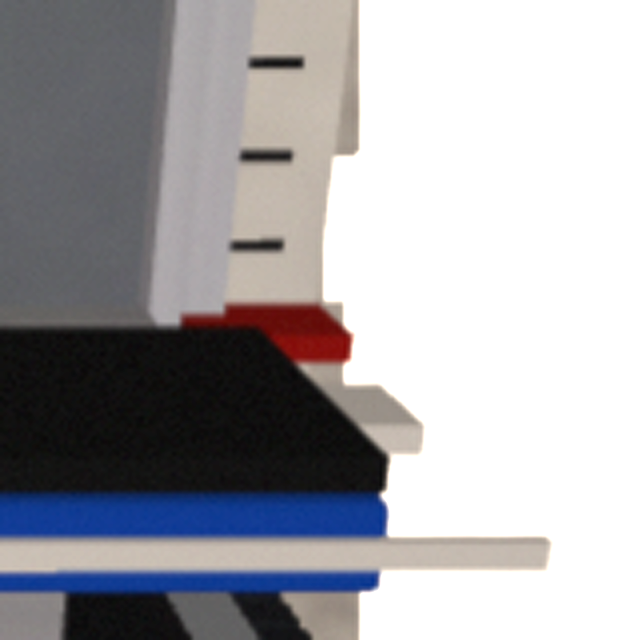

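View pics/s17z.png

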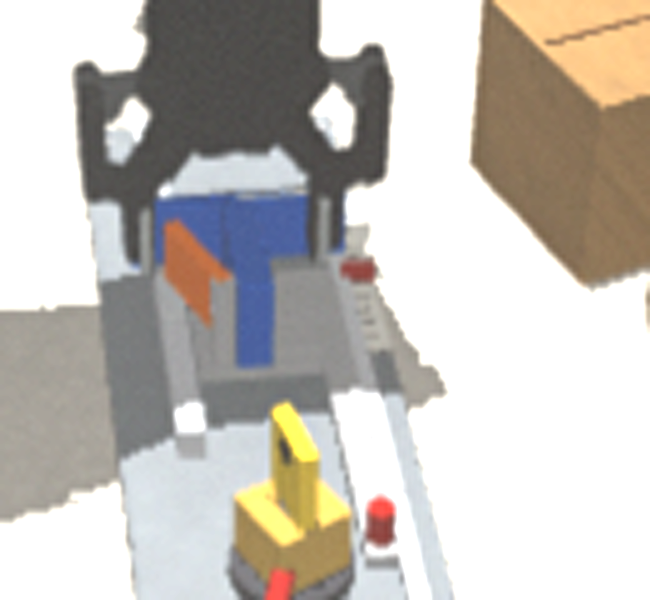

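View pics/c17z.png

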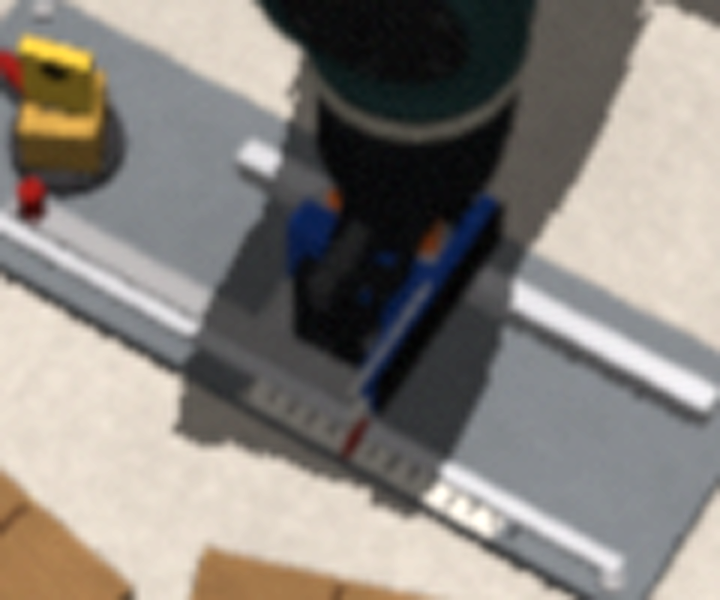

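```bash
python3 - <<'E'
from h import *
import pickle
w=pickle.load(open("w17.pkl","rb"))
f=lambda L:[[400+x/4-.4,180+y/4-.4] for x,y in L]
print("stripe",lu(w,f([(540,539),(540,567)]),.067),"ptr .04",lu(w,f([(400,425),(400,452)]),.04),"ptr .044",lu(w,f([(400,425),(400,452)]),.044),"mark",lu(w,f([(345,333),(320,361)]),.0225))
print(-w["R"].T@w["t"])
# side and scene: expected pixel of pointer at z .04 for given pull
s=eyes.get_image('side');c=eyes.get_image("scene")
P=lambda a,b,z: np.r_[o+a*v+b*u,z]
for n,d,of,k in (("side",s,(270,170),5),("scene",c,(280,210),6)):
    for nm,X in (("ptr",P(.060,.056,.04)),("mark",P(.056,.056,.0225)),("stripe",P(.060,.056,.067))):
        q=(proj(d,[X])[0]-of)*k; print(n,nm,q.round(0))
E
```

```text
stripe [(60.4, 57.6), (60.7, 55.2)] ptr .04 [(61.6, 55.3), (62.0, 52.5)] ptr .044 [(59.6, 57.0), (60.0, 54.4)] mark [(63.1, 57.9), (60.9, 54.9)]
[0.57310558 0.18782269 0.17550516]
side ptr [365. 226.]
side mark [355. 256.]
side stripe [367. 179.]
scene ptr [344. 417.]
scene mark [348. 428.]
scene stripe [344. 387.]
```

```bash
python3 -m creep '[[0,0.2,0,0,0.004,0,0.6]]' 40; python3 - <<'E'
from h import *
w=meas("pics/w18.png"); goal(.5579,.0603,.208,-6.8)
E
```

```text
clock: 11.3
tool_pos: [0.5644, 0.1171, 0.2073]
tcp_rot: [-0.469, -0.529, -0.47, 0.529]
force: [-12.1, -9.2, 11.2]
finger_gap: 0.721
mark u [60.6, 58.1, 55.3] 465 486 261 273
d [-0.7  1.  56.9] rot [-0.001  0.     0.003] F [-13.5 -11.5  12.1] T [-1.89  2.92  0.29] gap 0.632 t 11.35 j6 1.75
```

View pics/w18z.png

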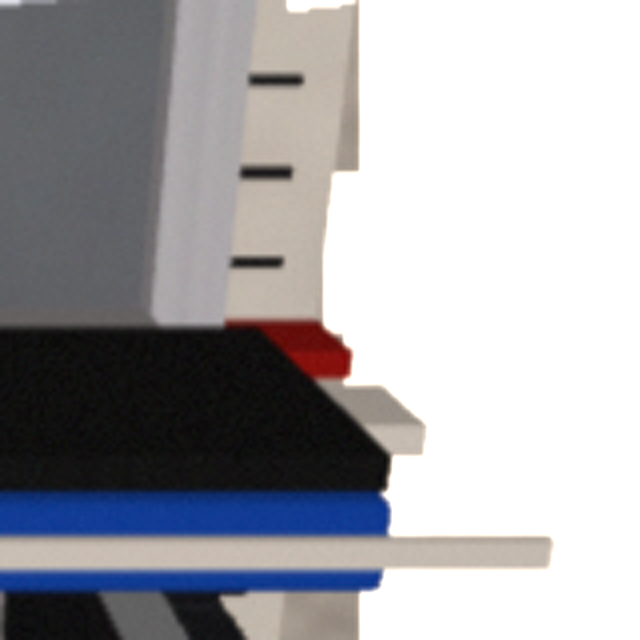

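View pics/w18.png

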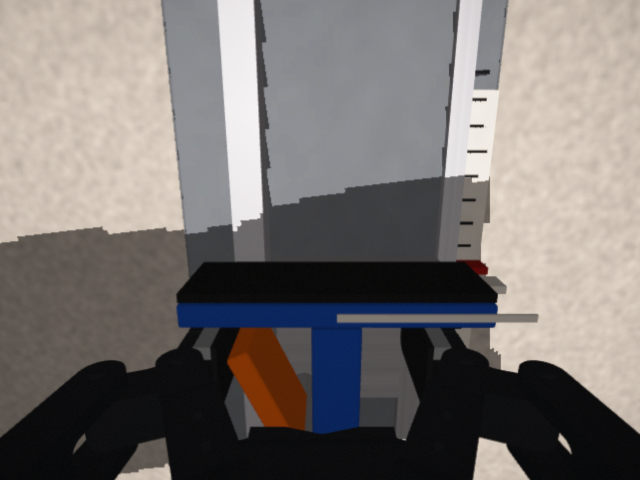

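```bash
python3 - <<'E'
from h import *
w=meas("pics/w19.png"); import pickle; pickle.dump(w,open("w19.pkl","wb"));goal(.5579,.0603,.208,-6.8)
E
```

```text
mark u [60.6, 58.2, 55.3] 460 489 260 272
d [-0.7  1.3 56.7] rot [-0.001  0.001  0.004] F [-9.8 -6.6  6.8] T [-1.04  1.85  0.28] gap 0.602 t 11.4 j6 1.75
```

View pics/w19z.png

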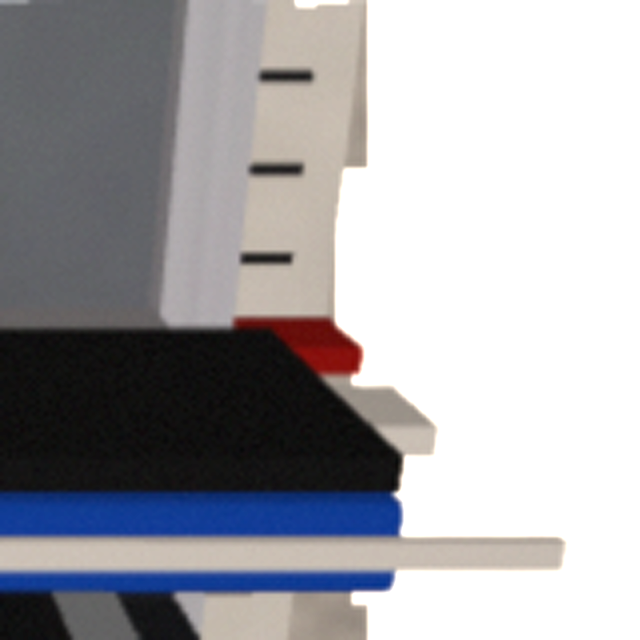

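```bash
python3 - <<'E'
from h import *
import pickle
w=pickle.load(open("w19.pkl","rb"))
f=lambda L:[[400+x/4-.4,180+y/4-.4] for x,y in L]
print("stripe",lu(w,f([(550,539),(550,567)]),.067),"ptr .044",lu(w,f([(412,426),(412,453)]),.044),"mark",lu(w,f([(357,346),(330,373)]),.0225))
E
```

```text
stripe [(60.0, 58.7), (60.4, 56.3)] ptr .044 [(59.6, 58.2), (59.9, 55.5)] mark [(63.3, 57.9), (60.9, 54.9)]
```

```bash
python3 -m creep '[[-0.5,1,0.4,0,0,0,0.45],[0,0.5,0,0,0,0,0.4]]' 40; python3 - <<'E'
from h import *
w=meas("pics/w20.png"); import pickle; pickle.dump(w,open("w20.pkl","wb"));goal(.5579,.0603,.208,-6.8)
E
```

```text
clock: 11.57
tool_pos: [0.562, 0.1153, 0.2073]
tcp_rot: [-0.467, -0.526, -0.471, 0.533]
force: [-1.3, -2.9, 4.6]
finger_gap: 0.402
mark u [60.4, 58.1, 55.2] 457 497 255 267
d [-0.5  2.5 55.2] rot [-0.002  0.004  0.01 ] F [-8.5 -6.9  5.3] T [-1.21  1.73  0.23] gap 0.399 t 11.62 j6 1.75
```

View pics/w20z.png

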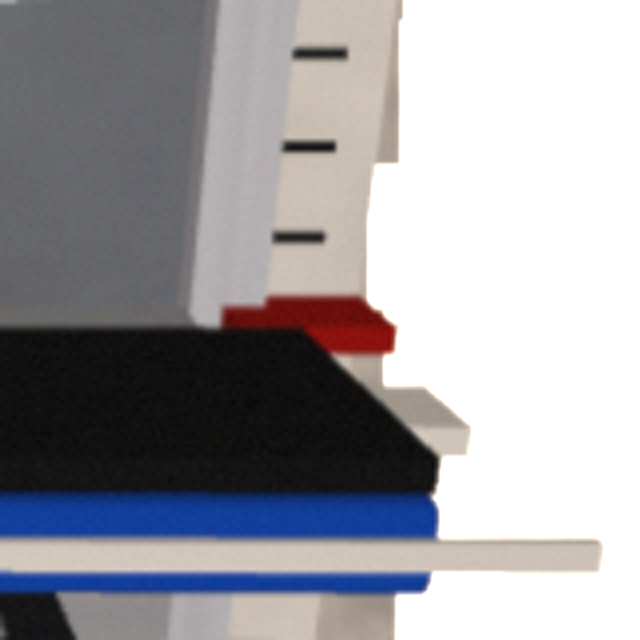

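View pics/w20.png

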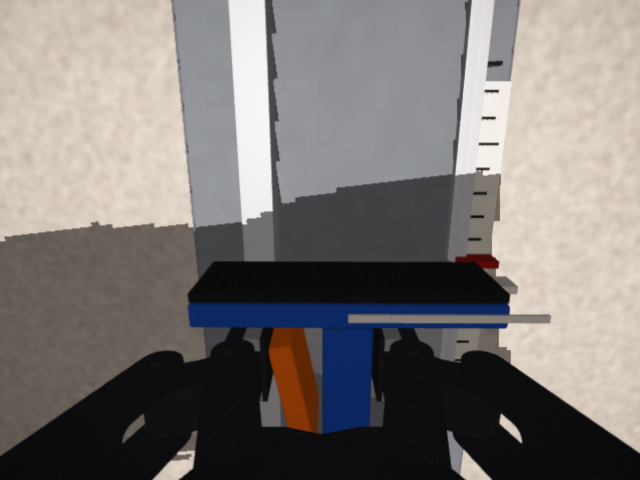

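```bash
python3 -m creep '[[0,2.5,-2,0,0.003,0.008,0.4],[0,0.8,-0.7,0,0,0,0.4]]' 40; python3 - <<'E'
from h import *
w=meas("pics/w21.png"); import pickle; pickle.dump(w,open("w21.pkl","wb"));goal(.5579,.0603,.208,-6.8)
E
```

```text
clock: 11.78
tool_pos: [0.5632, 0.1167, 0.2068]
tcp_rot: [-0.468, -0.526, -0.47, 0.532]
force: [0.4, -0.2, -0.2]
finger_gap: 0.401
mark u [60.7, 58.3, 55.1] 463 493 258 271
d [-1.   1.4 56.8] rot [-0.002  0.004  0.008] F [-3.2 -3.8  0.8] T [-0.64  0.64  0.11] gap 0.405 t 11.83 j6 1.76
```

View pics/w21z.png

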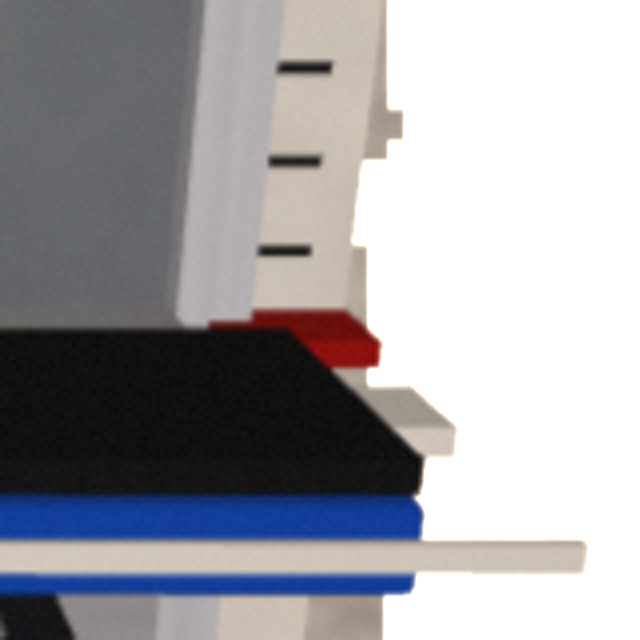

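```bash
python3 -m creep '[[-0.5,1.2,-0.7,0,0.003,0.006,0],[0,0.3,-0.6,0,0,0,0]]' 60; python3 - <<'E'
from h import *
w=meas("pics/w22.png"); import pickle; pickle.dump(w,open("w22.pkl","wb"));goal(.5579,.0603,.208,-6.8)
E
```

```text
clock: 12.0
tool_pos: [0.5653, 0.1171, 0.2074]
tcp_rot: [-0.469, -0.528, -0.468, 0.531]
force: [-0.3, -4.9, -0.0]
finger_gap: 0.266
mark u [60.6, 58.3, 55.3] 455 484 259 271
d [-0.4 -0.4 57.3] rot [-0.003  0.003  0.001] F [ 1.5 -5.8  0.7] T [-0.9   0.8  -0.02] gap 0.267 t 12.05 j6 1.76
```

View pics/w22z.png

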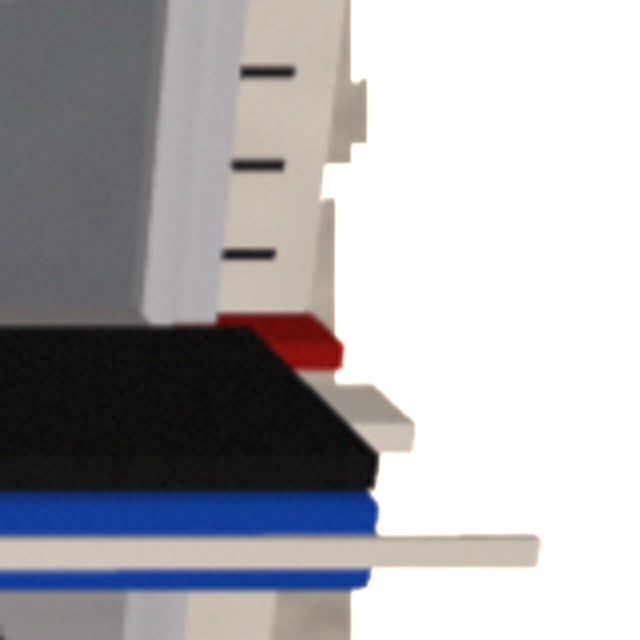

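View pics/w22.png

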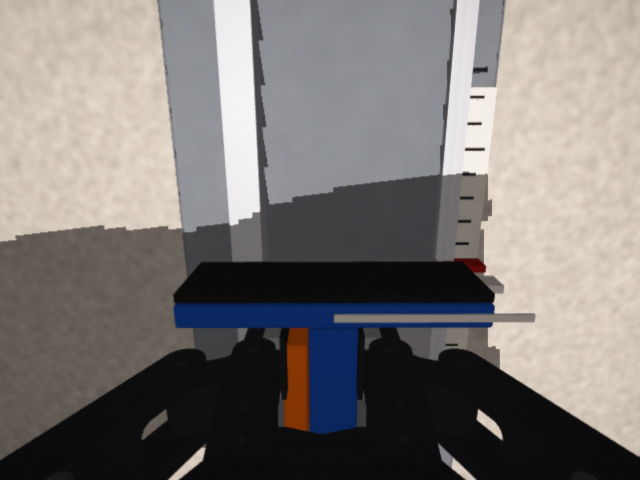

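```bash
python3 -m creep '[[0,0,0.3,0,0,0,0]]' 60; python3 - <<'E'
from h import *
w=meas("pics/w23.png"); import pickle; goal(.5579,.0603,.208,-6.8)
s=eyes.get_image('side');c=eyes.get_image("scene"); pickle.dump((w,s,c),open("w23.pkl","wb"))
crop(s,310,190,370,250,10,"pics/s23z.png");crop(c,310,250,370,300,10,"pics/c23z.png")
E
```

```text
clock: 12.13
tool_pos: [0.5653, 0.1166, 0.2074]
tcp_rot: [-0.469, -0.528, -0.468, 0.531]
force: [-1.4, -4.1, 1.5]
finger_gap: 0.262
mark u [60.5, 58.2, 55.2] 454 484 258 270
d [-0.4 -0.4 56.7] rot [-0.004  0.004  0.002] F [-0.7 -5.7  1.3] T [-0.77  0.98  0.03] gap 0.268 t 12.18 j6 1.76
```

View pics/w23z.png

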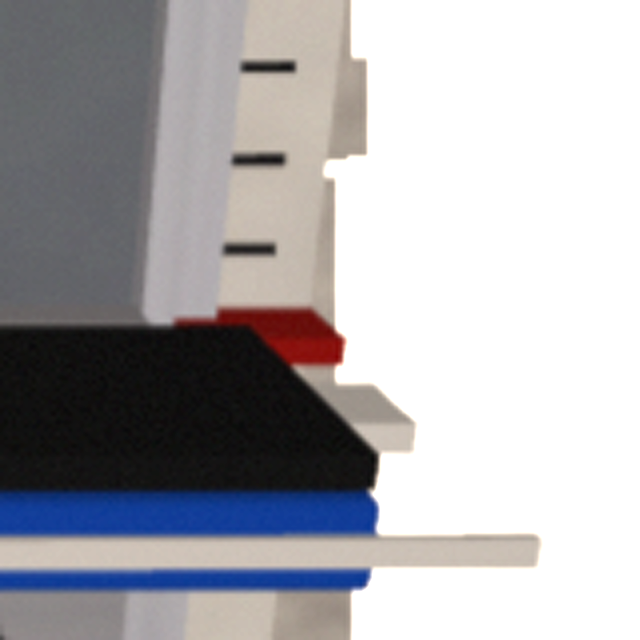

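View pics/s23z.png

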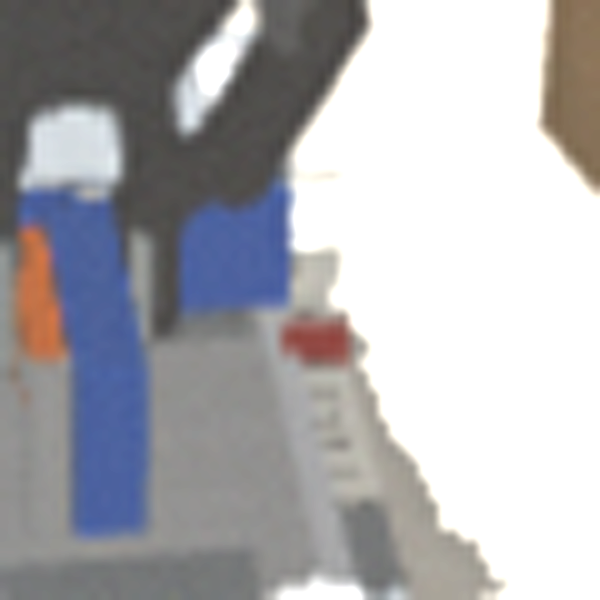

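View pics/c23z.png

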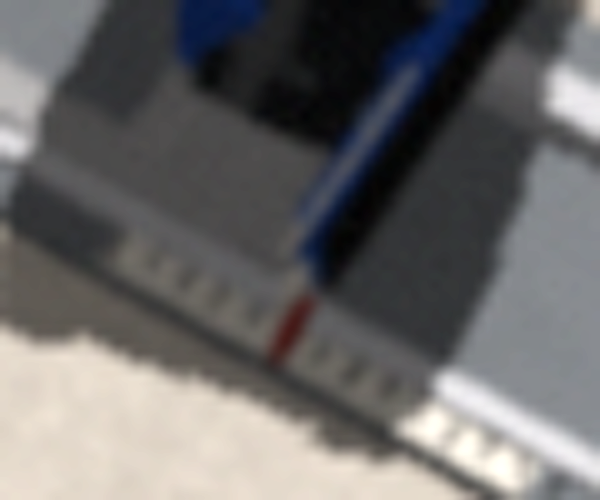

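```bash
python3 - <<'E'
from h import *
import pickle
w,s,c=pickle.load(open("w23.pkl","rb"))
f=lambda L:[[400+x/4-.4,180+y/4-.4] for x,y in L]
print("wrist stripe",lu(w,f([(530,537),(530,565)]),.067),"ptr .044",lu(w,f([(392,423),(392,450)]),.044),lu(w,f([(392,423),(392,450)]),.042),"mark",lu(w,f([(340,338),(320,363)]),.0225))
g=lambda L:[[310+x/10-.45,250+y/10-.45] for x,y in L]
print("scene stripe",lu(c,g([(413,75),(310,232)]),.067),"mark",lu(c,g([(305,305),(280,345)]),.0225), "ptr",lu(c,g([(298,272)]),.042))
# initial-scale check of static landmark in scene: lock? mark only
k=lambda L:[[310+x/10-.45,190+y/10-.45] for x,y in L]
print("side mark top",lu(s,k([(290,325),(350,325)]),.0225),"ptr",lu(s,k([(315,268)]),.042),"plate corner bottom inner",lu(s,k([(287,303)]),.032))
E
```

```text
wrist stripe [(60.3, 58.0), (60.7, 55.7)] ptr .044 [(59.6, 57.6), (60.0, 54.9)] [(60.6, 56.7), (60.9, 54.0)] mark [(63.4, 57.8), (61.6, 55.0)]
scene stripe [(0.5, 58.7), (51.8, 60.1)] mark [(50.1, 58.2), (63.0, 58.8)] ptr [(51.7, 56.9)]
side mark top [(49.7, 53.5), (63.7, 51.9)] ptr [(54.3, 49.5)] plate corner bottom inner [(48.2, 49.9)]
```

```bash
python3 -m creep '[[0,0,0.2,0,0,0,0]]' 80; python3 - <<'E'
from h import *
w=meas("pics/w24.png"); import pickle; goal(.5579,.0603,.208,-6.8)
for i in range(6): s=eyes.get_image('side')
goal(.5579,.0603,.208,-6.8)
w=meas("pics/w25.png"); pickle.dump(w,open("w25.pkl","wb")); crop(w,260,300,400,440,5,"pics/w25l.png")
s=eyes.get_image('side');crop(s,270,170,400,290,5,"pics/s25z.png")
E
```

```text
clock: 12.37
tool_pos: [0.5653, 0.1161, 0.2074]
tcp_rot: [-0.469, -0.528, -0.468, 0.531]
force: [0.5, -5.6, 2.1]
finger_gap: 0.255
mark u [60.3, 58.2, 55.1] 445 484 257 269
d [-0.3 -0.5 56.2] rot [-0.004  0.004  0.001] F [ 0.7 -5.5  2.6] T [-0.74  0.98  0.01] gap 0.255 t 12.42 j6 1.76
d [-0.3 -0.5 56.3] rot [-0.004  0.004  0.001] F [ 0.7 -5.   2.1] T [-0.74  0.89 -0.04] gap 0.26 t 12.72 j6 1.76
mark u [60.7, 58.4, 55.4] 445 484 256 268
```

View pics/w25z.png

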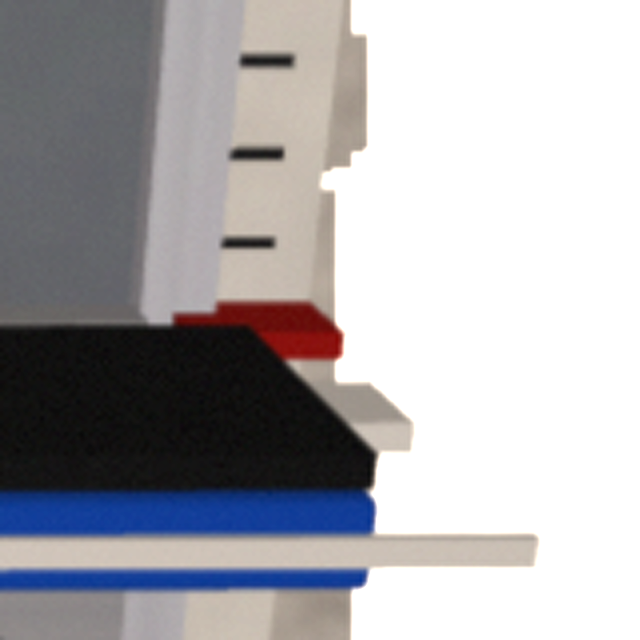

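View pics/w25l.png

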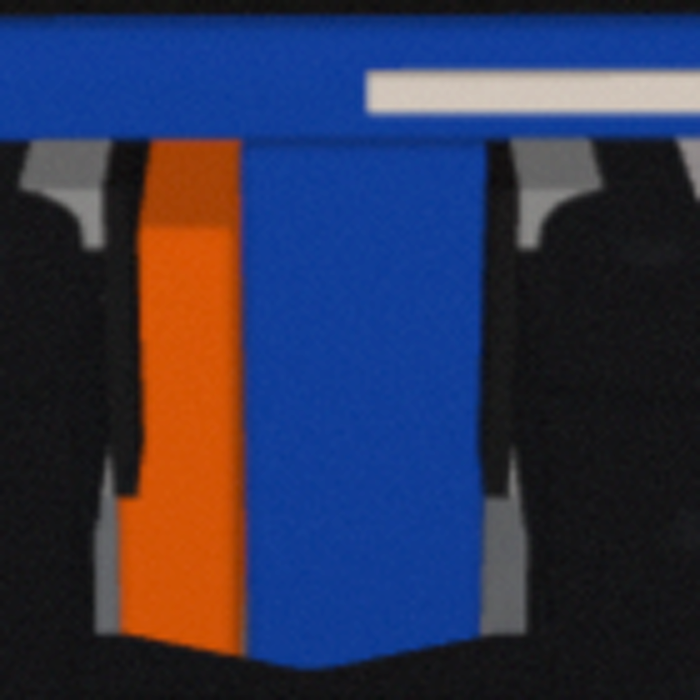

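View pics/s25z.png

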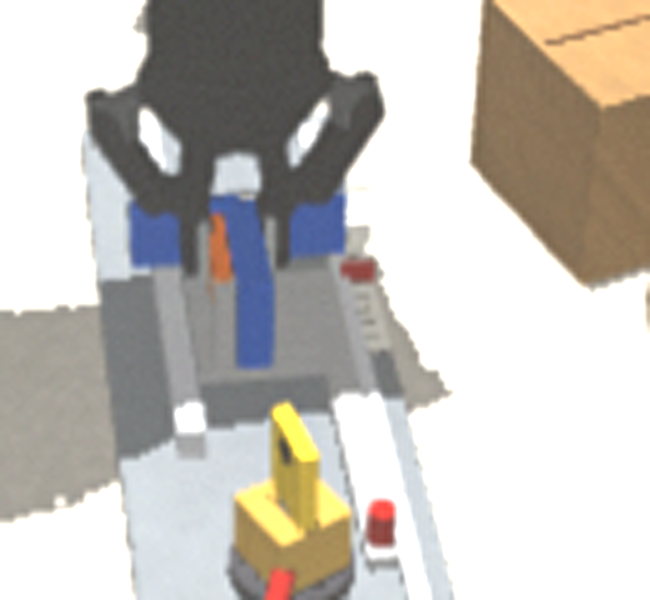

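```bash
python3 - <<'E'
from h import *
bot.close_job(); goal(.5579,.0603,.208,-6.8)
E
```

```text
the job is handed in; nothing more can be done
the job is handed in; nothing more can be done
```

The gauge is set and the job is handed in at about 12.8 s, with the gripper still holding the leg and the closed lever.

- **Key:** I took it from the stand and pushed it down until it seated at about 55 N. I then turned it clockwise until the torque rose to about 1 N m, at a lock angle of about 64° in the picture, and left it there. It was still seated in the last side picture.
- **Leg and lever:** I pulled the leg about 52 mm. I then closed the orange lever with the gripper, and it looked flush and parallel to the web. The final squeeze is 80 N.
- **Pointer:** In the last wrist picture the white stripe is within about 0.1 mm of the mark. The pointer tip itself reads about 0.5 mm short.
- **Disagreement:** Before a last 0.4 mm set-back, the scene and side views read about 1 mm too far. I did not measure those two views again afterwards. The views therefore agree only to about ±0.5 mm.
- **Hold:** The arm's pose stayed within about 0.1 mm over a 0.3 s wait before hand-in.

The highest force seen was 55 N at the wrist, while seating the key. I saw no contact with the mugs, cartons or look-alikes.

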